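# Prepare the locating deck and load the slide carriers

## Robot

A 7-joint arm with a two-finger parallel gripper is mounted at the origin on a cart in front of the work surface, level with it; the furniture and walls round the work are solid. World frame = base frame: x ahead of the robot, y to its left, z up, the work surface at z = 0. Lengths are in m, angles in rad, forces in N, time in s.
With the tool pointing down it reaches from about 0.425 to 0.925 m from the base axis. Payload 6.8 kg.
Tool frame: the origin (TCP) lies on the mounting face of the last link; the fingertips stand 173 mm ahead of it and the grasp point (between the pads) lies 155 mm ahead of it; z points along the fingers, y is the direction in which the jaws open and shut (so a half turn about z gives the same grasp; the last joint's range is limited). The gripper opens to 85 mm and grips with 20 to 120 N. Pads are 22 mm wide; open, the fingers measure 114 mm over their backs; the gripper's body (76 mm by 85 mm) begins 54 mm behind the grasp point. The pads swing forward as they close: fully open they stand 13 mm farther back than shut.
Start: joints at [-1.338, 0.477, 0.022, 1.555, -0.011, 1.109, -0.083], TCP at [0.226, 0.636, 0.405] pointing down, gripper open.
Joint ranges: [-2.96, 2.96], [-0.34, 2.1], [-1.41, 1.46], [0.24, 2.44], [-1.37, 4.51], [0.17, 1.92], [-2.96, 2.96]. Speed limits (rad/s): [2.39, 2.39, 3.14, 3.14, 3.14, 3.14, 3.14].

## Interface

Orientations are given as a unit quaternion [w, x, y, z].
In Python, from station import sensors, read_camera, bot gives the robot as it stands. The module is installed in compiled form; this text tells all that it offers.
- The arm moves only by the tool play_rows, never from a script. Its argument "commands" is a list of rows, each a list of 4 numbers: the shift along the tool's x, y, z in m, then the turn about the tool's z in degrees. A call has 1 to 20 rows; each row shifts and turns the commanded pose from where the row before left it, along the tool's axes as they then stand; what a row does not reach is not made up. A row lasts 1/10 s, in which the tool goes at most 50 mm and 8.59 degrees, less where a joint would pass 70% of its speed; a pose out of reach is approached as far as the arm can. A call with a gripper value outside its range is refused whole. "claw" is the finger opening in m, from 0 to 0.0854, set as the call begins (left out, the last holds). The fingers move at their own pace and stop on an object; "force" is the grip in N (left out, the last holds). Time passes only in rows, so rows that do not move let the fingers close. It gives the time, the measured TCP pose, the force and the opening at its end, in the units of the state.
- sensors.get_obs(): the state, without advancing time (a new reading comes with each control period).
- read_camera(name): name is "scene" or "top" or "wrist"; returns a dict with "frame" (480x640x3 uint8, blue, green, red), "depth" (480x640 float32, m along the optical axis (not along the pixel's ray), 0 where there is no reading), "fx", "fy", "cx", "cy" (pixels), "rvec" (rotation vector, rad) and "tvec" (3), from world to camera coordinates, as OpenCV has them; the wrist camera has in their place "T_tool_cam" (4x4, takes a point from camera to tool coordinates, whose origin is the TCP and whose axes are the flange's). Camera axes: x right, y down, z forward; pixel columns grow to the right and rows downward; lengths in m; the calibration is good to about 2 mm. A picture is of the moment at which its call begins: read the wrist's pose just before it.
- bot.hand_in(): hands the job in, once; it reports no verdict.
The state is a dict: "t": time; "q": joint angles; "joint_vel": joint speeds; "joint_torque": joint torques, N m; "eef_pos": TCP position; "tool_rot": TCP orientation; "contact_force": force on the tool from outside, world axes, zero at the start; "torque": the same for the moment, N m; "gripper_width": opening from 0.0 (shut) to 1.0 (fully open).
Only numpy, scipy, OpenCV 4.12 (cv2) and the standard library are available. Lean on these libraries where they do the work, as an engineer would, in place of code of your own. Each camera call takes 0.05 s, during which the arm holds its last target.

## Task

Make the deck ready for a scanning run: first lift every transport bracket off the deck and hang it by its eye on a peg of the hanger stand, one bracket to a peg. Then load every slide carrier from the worktop into a nest of its own, any nest, and push it fully home so that its long side lies against both dowels and its far end against the end stop. Keep the carriers upright and leave the tape, the petri dish and the bottle where they are.

Things in the scene. Friction and masses are not known exactly. Their poses are not given: they have to be found in the camera images.
- deck: Fixed aluminium deck on the worktop, 140 mm in its x, 420 mm in its y, top face 12 mm above the worktop. Origin at the centre of its underside; x points roughly away from the robot, y to the left. Three nests side by side along y, 135 mm apart, open on their -x and -y sides (61 mm free at the -y side of a seated carrier). A white instrument 120 mm high stands close behind the deck's left end.
- hanger: Fixed hanger stand: upright grey board 200 mm wide (y), 10 mm thick, top edge 184 mm above the worktop, front face in the plane x = 0 of its frame, looking to -x (to the robot); foot 90 x 220 x 10 mm, mostly behind it. Two steel pegs stick out of the board to -x, at y = +60 and -60 mm. Origin on the worktop under the front face, midway between the pegs.
- nest_1 (a point): Nest 1 (rightmost): point on the deck's top where the centre of a carrier's underside lies when fully home; axes as the deck's. Dowels (10 mm diameter, 12 mm high) at x = -32 and +32, y = +37 mm touch the carrier's long side at y = +32. The end stop, a block 30 mm wide and 13 mm high, has its face at x = +50 mm, y = 0: the carrier's length lies along x.
- nest_2 (a point): Nest 2 (middle): point on the deck's top where the centre of a carrier's underside lies when fully home; axes as the deck's. Dowels (10 mm diameter, 12 mm high) at x = -32 and +32, y = +37 mm touch the carrier's long side at y = +32. The end stop, a block 30 mm wide and 13 mm high, has its face at x = +50 mm, y = 0: the carrier's length lies along x.
- nest_3 (a point): Nest 3 (leftmost): point on the deck's top where the centre of a carrier's underside lies when fully home; axes as the deck's. Dowels (10 mm diameter, 12 mm high) at x = -32 and +32, y = +37 mm touch the carrier's long side at y = +32. The end stop, a block 30 mm wide and 13 mm high, has its face at x = +50 mm, y = 0: the carrier's length lies along x.
- peg_1 (a point): Peg 1 of the hanger (left): point on its axis half-way along, 156 mm above the worktop; axes as the hanger's. Diameter 10 mm; it runs along the hanger's x from the board (x = +30 mm from this point) to its rounded free end (x = -35 mm) and rises 7 degrees towards the free end.
- peg_2 (a point): Peg 2 of the hanger (right): point on its axis half-way along, 156 mm above the worktop; axes as the hanger's. Diameter 10 mm; it runs along the hanger's x from the board (x = +30 mm from this point) to its rounded free end (x = -35 mm) and rises 7 degrees towards the free end.
- bracket_1_eye (a point): Transport bracket, dark steel, 0.12 kg, an inverted T standing in a nest: foot 44 x 44 x 10 mm, on it an upright tab 8 mm thick (x), 44 mm wide (y), top 80 mm above the underside. Point: centre of the tab's round eye (24 mm diameter, axis x), 56 mm above the underside. Grip it by the tab's two edges, 44 mm apart in y, so that the eye stays open. Same front and back.
- bracket_2_eye (a point): Transport bracket, dark steel, 0.12 kg, an inverted T standing in a nest: foot 44 x 44 x 10 mm, on it an upright tab 8 mm thick (x), 44 mm wide (y), top 80 mm above the underside. Point: centre of the tab's round eye (24 mm diameter, axis x), 56 mm above the underside. Grip it by the tab's two edges, 44 mm apart in y, so that the eye stays open. Same front and back.
- carrier_1_grip (a point): Slide carrier (may be absent), 0.3 kg: aluminium plate 100 (x) x 64 (y) x 14 mm with two glass slides in it and a black D-handle on top. Point: centre of the handle's bar (48 mm along x, 12 mm thick in y, 14 mm high), 39 mm above the plate's underside; 18 mm free between plate and bar. z up. Same after half a turn about z. Sliding it on the deck takes 2 to 7 N.
- carrier_2_grip (a point): Slide carrier (may be absent), 0.3 kg: aluminium plate 100 (x) x 64 (y) x 14 mm with two glass slides in it and a black D-handle on top. Point: centre of the handle's bar (48 mm along x, 12 mm thick in y, 14 mm high), 39 mm above the plate's underside; 18 mm free between plate and bar. z up. Same after half a turn about z. Sliding it on the deck takes 2 to 7 N.
- carrier_3_grip (a point): Slide carrier (may be absent), 0.3 kg: aluminium plate 100 (x) x 64 (y) x 14 mm with two glass slides in it and a black D-handle on top. Point: centre of the handle's bar (48 mm along x, 12 mm thick in y, 14 mm high), 39 mm above the plate's underside; 18 mm free between plate and bar. z up. Same after half a turn about z. Sliding it on the deck takes 2 to 7 N.
- label_tape: Bystander: roll of yellow tape lying flat, 62 x 64 x 19 mm, origin at the centre of its underside. Leave alone.
- petri_dish: Bystander: closed petri dish, 61 mm diameter, 15 mm high, origin at the centre of its underside. Leave alone.
- reagent_bottle: Bystander: brown bottle with black cap, 42 mm diameter, 81 mm high, origin at the centre of its underside. Leave alone.

How it is judged:
By the outcome, as a careful person would: the job done as asked, in the order asked, and still so for the second after the job is handed in, with the robot touching nothing.
Of carrier_1, carrier_2, carrier_3 only 2 to 3 are there at a start; the rules pass over those that are not, and their reading is None.
At some moment in a run one of carrier_1, carrier_2, carrier_3 may be knocked a few centimetres aside while the robot is not near it.
It also fails if it takes over 208 s, if anything falls off the work surface, if the arm or the gripper's body presses on something with over 40 N, if the wrist force passes 120 N, or if a joint passes its speed limit or range.

## Working session

There is one attempt and no reset: what is moved stays moved. The work goes in short steps, Python scripts to look and compute and a tool call to move; the robot and the scene stay as the last step left them, time stands still between calls to the robot, and variables do not carry over. Pictures are saved under pics/ and viewed, and the job is handed in when it is done.

Besides the shell and the picture viewer there is one more tool, called after "Call:" by a JSON object that holds its "name" and its "arguments", one argument or row to a line. play_rows: Moves the arm, as the interface text tells. Its arguments: {"type":"object","properties":{"commands":{"type":"array"},"claw":{"type":"number"},"force":{"type":"number"}},"required":["commands"]}

```bash
mkdir -p pics; cat > h.py <<'E'
import numpy as np, cv2, pickle
from scipy.spatial.transform import Rotation as R
from station import sensors, read_camera, bot
def snap(n,tag):
    o=sensors.get_obs(); c=read_camera(n)
    if 'T_tool_cam' in c:
        T=np.eye(4); q=o['tool_rot']; T[:3,:3]=R.from_quat([q[1],q[2],q[3],q[0]]).as_matrix(); T[:3,3]=o['eef_pos']
        Twc=T@np.array(c['T_tool_cam'])
    else:
        M=np.eye(4); M[:3,:3]=cv2.Rodrigues(np.array(c['rvec'],float))[0]; M[:3,3]=np.ravel(c['tvec']); Twc=np.linalg.inv(M)
    c['Twc']=Twc; pickle.dump(c,open(f'pics/{tag}.pkl','wb')); cv2.imwrite(f'pics/{tag}.png',c['frame']); return c
def load(tag): return pickle.load(open(f'pics/{tag}.pkl','rb'))
def cloud(c):
    d=c['depth']; v,u=np.mgrid[:480,:640]
    P=np.stack([(u-c['cx'])/c['fx']*d,(v-c['cy'])/c['fy']*d,d],-1)
    W=P@c['Twc'][:3,:3].T+c['Twc'][:3,3]; W[d==0]=np.nan; return W
def onz(c,u,v,z):
    r=c['Twc'][:3,:3]@np.array([(u-c['cx'])/c['fx'],(v-c['cy'])/c['fy'],1]); o=c['Twc'][:3,3]
    return o+r*(z-o[2])/r[2]
def proj(c,p):
    M=np.linalg.inv(c['Twc']); x=M[:3,:3]@np.array(p)+M[:3,3]
    return np.array([x[0]/x[2]*c['fx']+c['cx'],x[1]/x[2]*c['fy']+c['cy']])
E
python3 - <<'E'
from h import *
print(sensors.get_obs())
for n in ['scene','top','wrist']:
    c=snap(n,n+'0'); print(n,c['fx'],c['cx'],c['cy'],np.round(c['Twc'],3).tolist())
E
```

```text
{'t': 0.0, 'q': array([-1.33806551,  0.47779599,  0.0223142 ,  1.5564738 , -0.0115242 ,
        1.10926758, -0.08307338]), 'joint_vel': array([-0.00163105,  0.00157358, -0.00111754,  0.00021528, -0.00073382,
       -0.0021627 ,  0.00057325]), 'joint_torque': array([-2.31965705e-04, -5.96436489e+01,  1.60788082e+00, -2.81206888e+01,
        1.25232182e-02,  8.86150432e-03,  2.04654657e-05]), 'eef_pos': array([0.22551466, 0.63591596, 0.40371824]), 'tool_rot': array([-1.03696165e-04,  1.69562176e-01,  9.85519073e-01, -9.02772571e-04]), 'contact_force': array([ 0.67670578,  0.61794816, -0.03930314]), 'torque': array([0.01625308, 0.01719971, 0.03429143]), 'gripper_width': 1.003628082607809}
scene 549.8123015326237 323.01700205154646 236.1353377799755 [[0.88, -0.334, 0.337, 0.025], [-0.474, -0.64, 0.605, -0.941], [0.013, -0.692, -0.722, 1.224], [0.0, 0.0, 0.0, 1.0]]
top 459.88948424615484 319.57669739373443 241.3226880143028 [[-0.027, -0.982, 0.186, 0.338], [-1.0, 0.025, -0.012, -0.006], [0.007, -0.187, -0.982, 1.283], [0.0, 0.0, 0.0, 1.0]]
wrist 348.37118903896976 318.49094020606424 238.67794823937822 [[0.335, 0.906, 0.258, 0.159], [0.942, -0.321, -0.094, 0.659], [-0.002, 0.275, -0.961, 0.374], [0.0, 0.0, 0.0, 1.0]]
```

View pics/scene0.png

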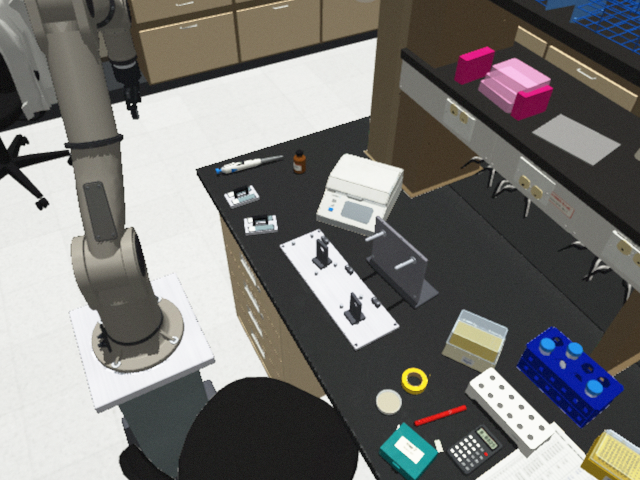

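View pics/top0.png

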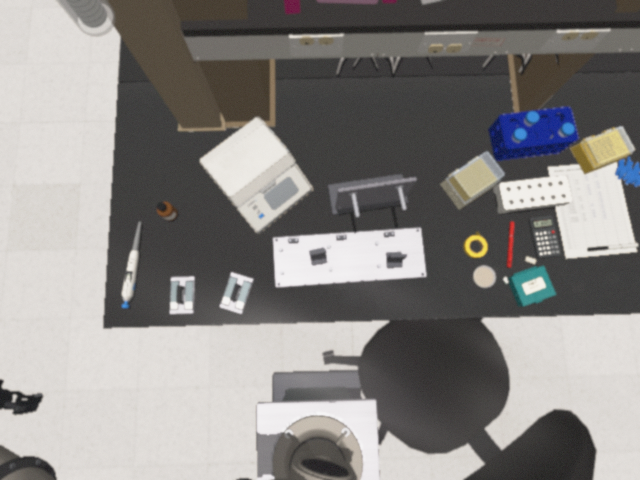

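View pics/wrist0.png

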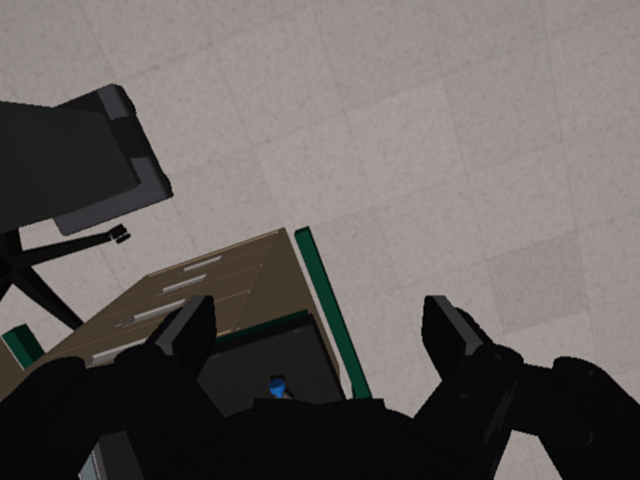

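The scene has two carriers at the left (top view 180,295 and 237,292), two brackets on the deck (318,256 and 395,259), and the hanger behind the deck. I'll measure next.

```bash
python3 - <<'E'
from h import *
c=load('top0'); f=c['frame']
cv2.imwrite('pics/a1.png',cv2.resize(f[160:320,260:440],None,fx=4.4,fy=3.75*1.0,interpolation=cv2.INTER_CUBIC)[:600])
cv2.imwrite('pics/a2.png',cv2.resize(f[260:330,150:270],None,fx=6,fy=6,interpolation=cv2.INTER_CUBIC))
s=load('scene0')['frame']
cv2.imwrite('pics/a3.png',cv2.resize(s[205:355,270:450],None,fx=4,fy=4,interpolation=cv2.INTER_CUBIC))
E
```

```text
(no output)
```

View pics/a1.png

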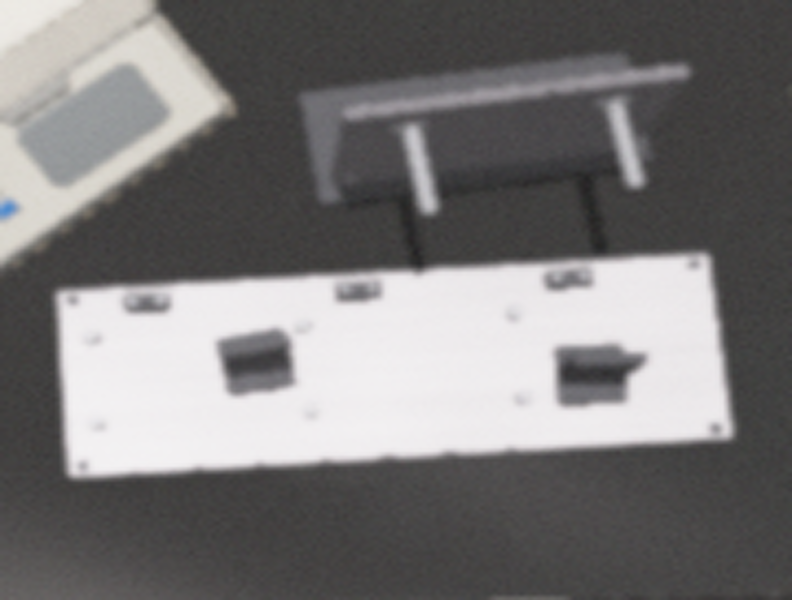

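View pics/a2.png

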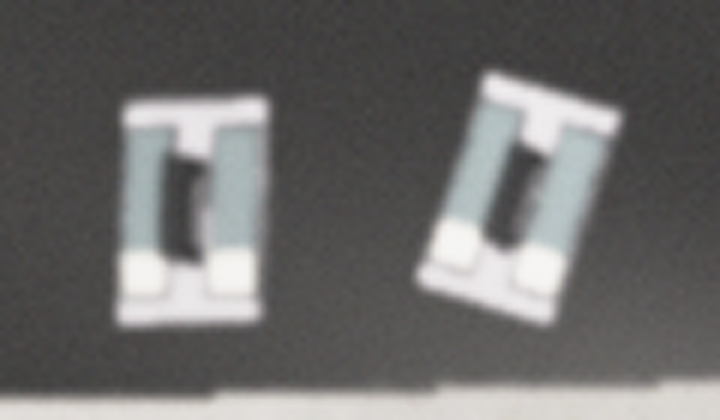

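View pics/a3.png

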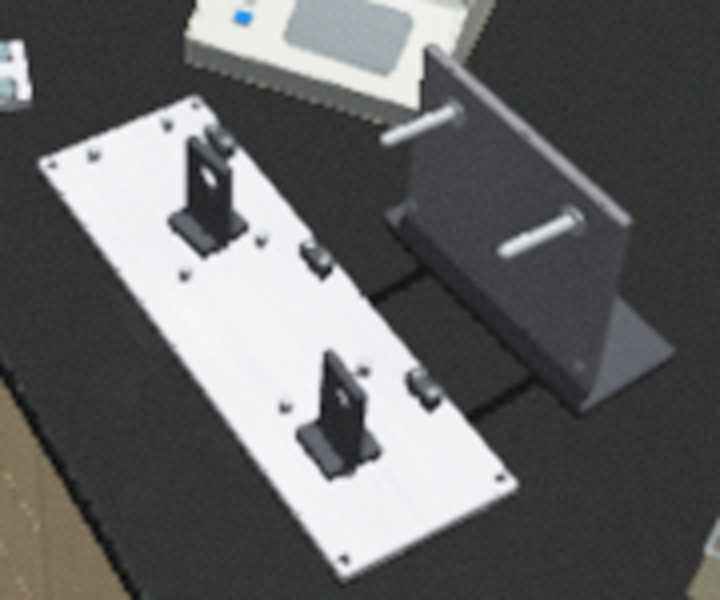

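```bash
python3 - <<'E'
from h import *
c=load('top0'); W=cloud(c); f=c['frame']
def A(x,y,z): return onz(c,260+(x+.5)/4.4-.5,160+(y+.5)/3.75-.5,z)
cor=[A(57,290,.012),A(710,254,.012),A(733,437,.012),A(68,477,.012)]
print('deck corners',np.round(cor,4).tolist(), 'ctr',np.mean(cor,0))
e=cor[0]-cor[1];print('yaw y',np.degrees(np.arctan2(-e[0],e[1])), np.linalg.norm(e)); e=cor[3]-cor[2];print(np.degrees(np.arctan2(-e[0],e[1])),np.linalg.norm(e))
# points above deck
X=W.reshape(-1,3); 
m=(X[:,2]>.06)&(X[:,2]<.1)&(X[:,0]<.75)&(X[:,1]>-.25)&(X[:,1]<.17)&(X[:,0]>.4)
P=X[m]
for s in (P[:,1]>0,P[:,1]<0):
    Q=P[s]; print('bracket top',len(Q),np.median(Q,0),Q.min(0),Q.max(0)); print(cv2.minAreaRect(Q[:,:2].astype(np.float32)))
# hanger board top
m=(X[:,2]>.175)&(X[:,2]<.2)&(X[:,0]<.85)&(abs(X[:,1])<.3)&(X[:,0]>.55); Q=X[m]; print('board',len(Q),Q.min(0),Q.max(0),cv2.minAreaRect(Q[:,:2].astype(np.float32)))
m=(X[:,2]>.14)&(X[:,2]<.172)&(X[:,0]<.74)&(abs(X[:,1])<.3)&(X[:,0]>.55); Q=X[m]
for s in (Q[:,1]>-.1,Q[:,1]<-.1): q=Q[s]; print('peg',len(q),np.round(q.min(0),3),np.round(q.max(0),3),cv2.minAreaRect(q[:,:2].astype(np.float32)))
# pegs ends by pixels
for n,(x,y,z) in dict(p1tip=(429,213,.16),p1root=(411,127,.153),p2tip=(636,187,.16),p2root=(615,100,.153),bL=(345,113,.184),bR=(690,70,.184)).items(): print(n,A(x,y,z))
def B(x,y,z): return onz(c,150+(x+.5)/6-.5,260+(y+.5)/6-.5,z)
for L in ([(122,103),(268,97),(260,320),(117,325)],[(486,72),(622,115),(552,325),(418,280)]):
    p=np.array([B(x,y,.014) for x,y in L]); print('carrier',p.mean(0), np.round(p,3).tolist()); e=(p[0]+p[1]-p[2]-p[3]);print(np.degrees(np.arctan2(e[1],e[0])))
E
```

```text
deck corners [[0.5953, 0.1112, 0.012], [0.6123, -0.309, 0.012], [0.4734, -0.3141, 0.012], [0.4548, 0.1054, 0.012]] ctr [ 0.53394131 -0.10163674  0.012     ]
yaw y 2.320726242822191 0.42058384325141
2.5381577005344083 0.4199436843853599
bracket top 696 [0.71633256 0.12356045 0.07271203] [0.52801443 0.0008108  0.06000706] [0.74993459 0.16979372 0.0998782 ]
((0.6291248202323914, 0.09321995079517365), (0.24067094922065735, 0.13205809891223907), 14.586089134216309)
bracket top 363 [ 0.67483411 -0.1669021   0.08653919] [ 0.51724763 -0.24860869  0.060164  ] [ 0.6944302  -0.00158761  0.09996093]
((0.6063679456710815, -0.12507161498069763), (0.24624493718147278, 0.17728185653686523), 89.73114013671875)
board 355 [ 0.67065364 -0.26463179  0.17503822] [ 0.70528849 -0.06794637  0.18807788] ((0.6885539889335632, -0.16596421599388123), (0.012318570166826248, 0.19866405427455902), 7.383135795593262)
peg 50 [ 0.67 -0.1   0.14] [ 0.677 -0.067  0.171] ((0.6727035641670227, -0.08299113810062408), (0.03326408937573433, 0.007135466672480106), 87.3746566772461)
peg 402 [ 0.612 -0.264  0.14 ] [ 0.697 -0.1    0.172] ((0.6549792885780334, -0.18614462018013), (0.06509468704462051, 0.16593514382839203), 7.665870189666748)
p1tip [ 0.61253296 -0.11499299  0.16      ]
p1root [ 0.67465365 -0.10776362  0.153     ]
p2tip [ 0.62751055 -0.23438995  0.16      ]
p2root [ 0.69084447 -0.22732908  0.153     ]
bL [ 0.67597582 -0.06806483  0.184     ]
bR [ 0.7009258  -0.26514326  0.184     ]
carrier [0.43991123 0.36158702 0.014     ] [[0.49, 0.395, 0.014], [0.491, 0.328, 0.014], [0.39, 0.329, 0.014], [0.389, 0.394, 0.014]]
-0.011890354637874481
carrier [0.44198578 0.2120344  0.014     ] [[0.5, 0.228, 0.014], [0.479, 0.165, 0.014], [0.384, 0.197, 0.014], [0.406, 0.258, 0.014]]
-18.0763996949661
```

Call:
{"name": "play_rows", "arguments": {
  "commands": [
    [0,0,0,-7.3],
    [0,0,0,-7.3],
    [0,0,0,-7.3],
    [-0.019,-0.042,-0.002,0],
    [-0.019,-0.042,-0.002,0],
    [-0.019,-0.042,-0.002,0],
    [-0.019,-0.042,-0.002,0],
    [-0.019,-0.042,-0.002,0],
    [-0.019,-0.042,-0.002,0],
    [-0.019,-0.042,-0.002,0],
    [-0.019,-0.042,-0.002,0],
    [-0.019,-0.042,-0.002,0],
    [-0.019,-0.042,-0.002,0],
    [-0.019,-0.042,-0.002,0],
    [-0.019,-0.042,-0.002,0],
    [-0.019,-0.042,-0.002,0],
    [-0.019,-0.042,-0.002,0],
    [-0.019,-0.042,-0.002,0],
    [-0.019,-0.042,-0.002,0],
    [-0.019,-0.042,-0.002,0]
  ],
  "claw": 0.0854,
  "force": 50
}}

```text
t: 2.15
eef_pos: [0.5783, -0.0655, 0.4387]
tool_rot: [-0.0, -0.021, 1.0, 0.0]
contact_force: [0.6, -0.2, -0.3]
gripper_width: 1.005
```

```bash
cat >> h.py <<'E'
def pose():
    o=sensors.get_obs(); q=o['tool_rot']; M=R.from_quat([q[1],q[2],q[3],q[0]]).as_matrix()
    return o,M,np.array(o['eef_pos'])
def rel(target,yaw=None):
    "tool-axis shift to TCP target after turning to yaw (deg, tool y axis = world y rotated by yaw); turn in deg about tool z"
    o,M,p=pose(); cur=np.degrees(np.arctan2(-M[0,1],M[1,1])); turn=0
    if yaw is not None:
        d=(yaw-cur+90)%180-90; turn=-d; M=R.from_euler('z',d,degrees=True).as_matrix()@M
    print('yaw now %.2f turn %.2f shift(after turn)'%(cur,turn),np.round(M.T@(np.array(target)-p),4),'dist %.3f'%np.linalg.norm(np.array(target)-p))
E
python3 - <<'E'
from h import *
c=snap('wrist','w1'); o,M,p=pose(); print(o['t'],p,np.round(M,3).tolist(),o['q'],o['contact_force'])
E
```

```text
2.2 [ 0.58001014 -0.07352772  0.43941088] [[-0.999, -0.033, 0.003], [-0.033, 0.999, -0.005], [-0.003, -0.005, -1.0]] [-0.27092537  0.30414413  0.36334032  1.75910611 -0.11416069  1.09620294
  1.73285223] [ 3.58399351 -5.8781475   1.80821905]
```

View pics/w1.png

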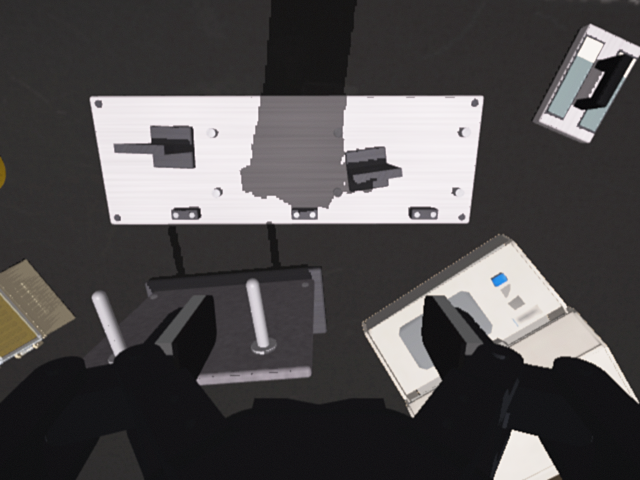

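Call:
{"name": "play_rows", "arguments": {
  "commands": [
    [0,0,0,0],
    [0,0,0,0],
    [0,0,0,0]
  ]
}}

```text
t: 2.5
eef_pos: [0.5776, -0.0622, 0.4384]
tool_rot: [-0.0, -0.022, 1.0, 0.0]
contact_force: [-0.4, 0.2, 0.1]
gripper_width: 0.999
```

```bash
python3 - <<'E'
from h import *
c=snap('wrist','w2'); o,M,p=pose(); print(o['t'],p,np.round(M,3).tolist(),o['contact_force'])
f=c['frame']
cv2.imwrite('pics/w2a.png',cv2.resize(f[85:235,80:280],None,fx=4,fy=4,interpolation=cv2.INTER_CUBIC))
cv2.imwrite('pics/w2b.png',cv2.resize(f[85:235,295:495],None,fx=4,fy=4,interpolation=cv2.INTER_CUBIC))
cv2.imwrite('pics/w2c.png',cv2.resize(f[250:400,80:280],None,fx=4,fy=4,interpolation=cv2.INTER_CUBIC))
E
```

```text
2.55 [ 0.57759344 -0.06216605  0.43849609] [[-0.999, -0.044, -0.001], [-0.044, 0.999, 0.001], [0.001, 0.001, -1.0]] [ 0.19385575  0.36650981 -0.57124441]
```

View pics/w2a.png

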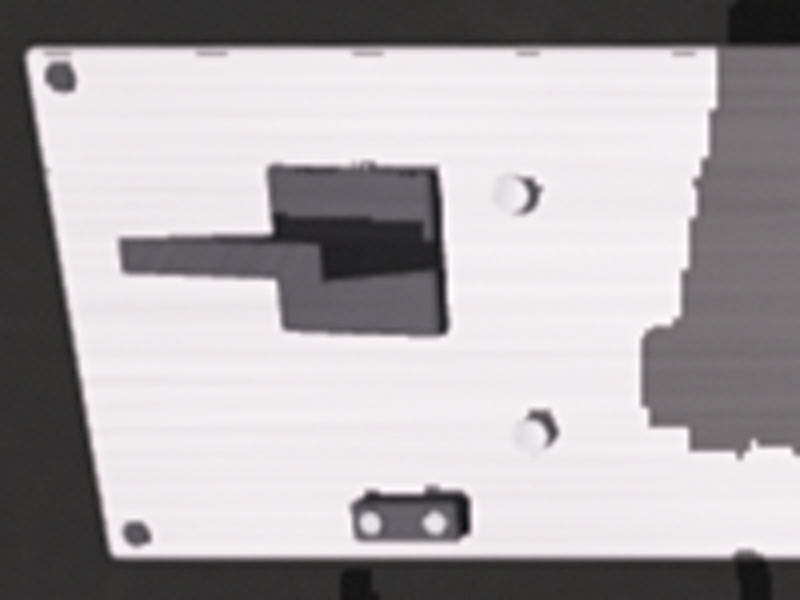

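View pics/w2b.png

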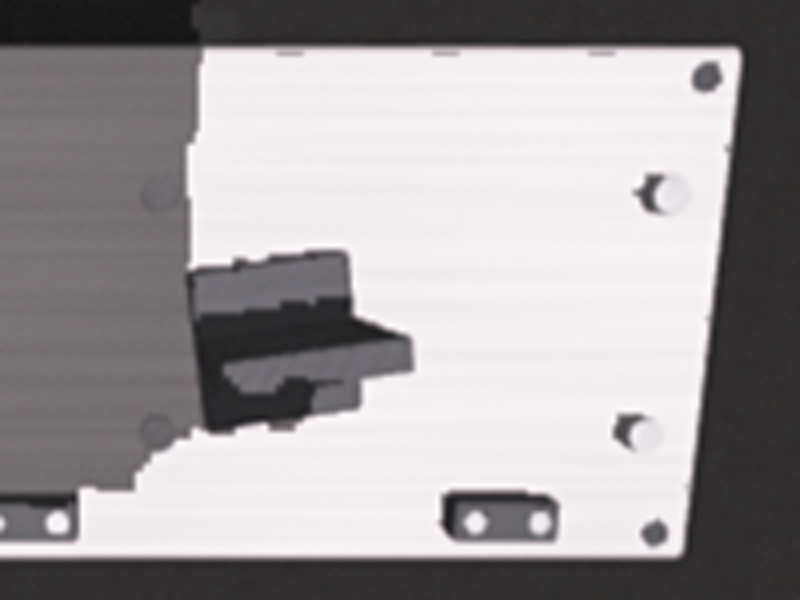

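View pics/w2c.png

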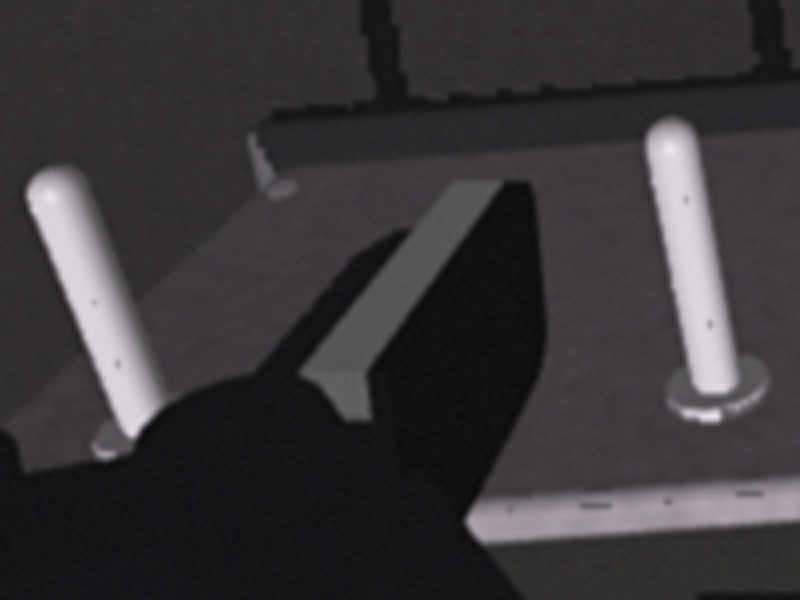

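```bash
python3 - <<'E'
from h import *
c=load('w2')
def px(o,x,y): return o[0]+(x+.5)/4-.5,o[1]+(y+.5)/4-.5
a=(80,85);b=(295,85);h=(80,250)
P=lambda o,x,y,z: onz(c,*px(o,x,y),z)
K=np.array([P(a,27,47,.012),P(b,740,48,.012),P(b,684,556,.012),P(a,110,557,.012)])
print('deck',np.round(K,4).tolist(),K.mean(0)); 
for i,j in((1,0),(2,3)): e=K[i]-K[j]; print(np.degrees(np.arctan2(-e[0],e[1])),np.linalg.norm(e))
for i,j in((3,0),(2,1)): e=K[i]-K[j]; print(np.degrees(np.arctan2(e[1],e[0])),np.linalg.norm(e))
for n,L,o in(('R',[(120,238),(322,241),(322,281),(122,271)],a),('L',[(222,365),(412,335),(413,370),(238,393)],b)):
    p=np.array([P(o,x,y,.092) for x,y in L]); print(n,np.round(p,4).tolist(),p.mean(0)); e=p[1]+p[2]-p[0]-p[3]; print(np.degrees(np.arctan2(-e[0],e[1])),np.linalg.norm(e)/2)
W=cloud(c)
for n,(u0,u1,v0,v1) in dict(R=(100,200,120,175),L=(345,405,140,195)).items():
    Q=W[v0:v1,u0:u1].reshape(-1,3); Q=Q[(Q[:,2]>.086)&(Q[:,2]<.1)]; print(n,len(Q),np.median(Q[:,2]),cv2.minAreaRect(Q[:,:2].astype(np.float32)))
# feet
for n,L,o in(('Rfoot',[(268,165),(438,168),(446,334),(282,328)],a),):
    p=np.array([P(o,x,y,.022) for x,y in L]); print(n,np.round(p,4).tolist(),p.mean(0))
print('pegs', P(h,670,120,.160),'root',P(h,712,388,.152),'p2tip',P(h,55,170,.160))
Q=W.reshape(-1,3); Q=Q[(Q[:,2]>.178)&(Q[:,2]<.19)&(Q[:,0]>.66)&(Q[:,1]<-.05)]
print('board',len(Q),cv2.minAreaRect(Q[:,:2].astype(np.float32)))
print(np.nanmedian(W[90:100,150:250],(0,1)), np.nanmedian(W[100:115,110:160],(0,1)))
E
```

```text
deck [[0.4738, -0.3132, 0.012], [0.4559, 0.1031, 0.012], [0.5941, 0.1103, 0.012], [0.6125, -0.3083, 0.012]] [ 0.53405503 -0.10202875  0.012     ]
2.4572796281928886 0.41673362731714686
2.517332672021531 0.4189737093881389
2.0400544798755904 0.13875712230833578
2.966552744341556 0.1383197713173568
R [[0.5188, -0.2484, 0.092], [0.5176, -0.2043, 0.092], [0.5261, -0.2049, 0.092], [0.5259, -0.2488, 0.092]] [ 0.52210329 -0.22660094  0.092     ]
0.6752890665653849 0.04400031856355448
L [[0.5372, -0.036, 0.092], [0.5287, 0.006, 0.092], [0.5364, 0.007, 0.092], [0.5433, -0.0319, 0.092]] [ 0.53639116 -0.01374511  0.092     ]
10.700913382928935 0.041153234932586866
R 514 0.09267869988133678 ((0.5222573280334473, -0.22628659009933472), (0.008033573627471924, 0.04450205713510513), 0.42498236894607544)
L 486 0.09256895535012938 ((0.5368285775184631, -0.01506505161523819), (0.008249654434621334, 0.04399900138378143), 10.637096405029297)
Rfoot [[0.5011, -0.2475, 0.022], [0.4999, -0.2028, 0.022], [0.543, -0.2031, 0.022], [0.5433, -0.2476, 0.022]] [ 0.52182605 -0.22523271  0.022     ]
pegs [ 0.61263421 -0.11598141  0.16      ] root [ 0.67623466 -0.1095568   0.152     ] p2tip [ 0.6281997  -0.23511424  0.16      ]
board 1620 ((0.6807582974433899, -0.10931778699159622), (0.011041255667805672, 0.08370447158813477), 7.148721218109131)
[ 0.46560503 -0.19580445  0.00126815] [ 0.48223593 -0.2632405   0.01280806]
```

```bash
python3 - <<'E'
from h import *
rel([.5368,-.0150,.223],10.6)
E
```

```text
yaw now 2.52 turn -8.08 shift(after turn) [0.0313 0.0537 0.2156] dist 0.224
```

Call:
{"name": "play_rows", "arguments": {
  "commands": [
    [0,0,0,-8.1],
    [0.0157,0.027,0,0],
    [0.0156,0.0267,0,0],
    [0,0,0.03,0],
    [0,0,0.03,0],
    [0,0,0.03,0],
    [0,0,0.03,0],
    [0,0,0.025,0],
    [0,0,0.015,0],
    [0,0,0,0],
    [0,0,0,0]
  ]
}}

```text
t: 3.65
eef_pos: [0.5374, -0.0159, 0.2791]
tool_rot: [0.0, -0.092, 0.996, 0.0]
contact_force: [0.4, 0.6, 0.2]
gripper_width: 0.999
```

```bash
python3 - <<'E'
from h import *
rel([.5368,-.0150,.223],10.6)
c=snap('wrist','w3');
E
```

```text
yaw now 10.55 turn -0.05 shift(after turn) [0.0004 0.001  0.0561] dist 0.056
```

View pics/w3.png

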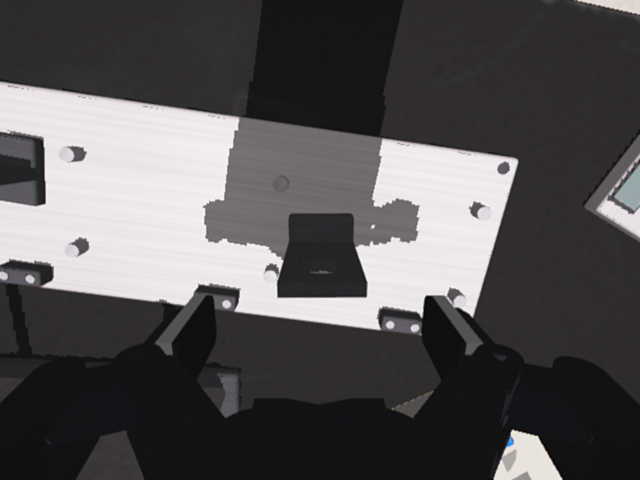

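The bracket (322,255) sits midway between the fingers. I'll go down and grip.

Call:
{"name": "play_rows", "arguments": {
  "commands": [
    [0,0,0.025,0],
    [0,0,0.02,0],
    [0,0,0.011,0],
    [0,0,0,0],
    [0,0,0,0]
  ]
}}

```text
t: 4.2
eef_pos: [0.5378, -0.0167, 0.2236]
tool_rot: [0.001, -0.091, 0.996, 0.0]
contact_force: [0.1, 0.0, 0.6]
gripper_width: 0.999
```

Call:
{"name": "play_rows", "arguments": {
  "commands": [
    [0,0,0,0],
    [0,0,0,0],
    [0,0,0,0],
    [0,0,0,0],
    [0,0,0,0],
    [0,0,0,0],
    [0,0,0,0],
    [0,0,0,0]
  ],
  "claw": 0.03,
  "force": 50
}}

```text
t: 5.0
eef_pos: [0.5377, -0.0166, 0.2235]
tool_rot: [0.001, -0.091, 0.996, 0.0]
contact_force: [-0.9, 0.1, 6.0]
gripper_width: 0.51
```

```bash
python3 - <<'E'
from h import *
o,M,p=pose();print(p,o['gripper_width'],o['contact_force'])
# eye z relative tcp = .068 - p[2]
hy=np.radians(7.3); O=np.array([.6826,-.167]); X=np.array([np.cos(hy),np.sin(hy)]);Y=np.array([-np.sin(hy),np.cos(hy)])
peg1=O-.03*X+.06*Y; peg2=O-.03*X-.06*Y; print(peg1,peg2)
for x in(-.065,-.005): print(peg1+x*X)
off=.155
rel([*(peg1-.065*X),.163+off],7.3)
E
```

```text
[ 0.53769036 -0.01662463  0.22345011] 0.5102559041520184 [-0.87379971  0.13146082  6.04291352]
[ 0.64521929 -0.11129827] [ 0.66046704 -0.2303256 ]
[ 0.58074615 -0.11955747]
[ 0.64025982 -0.11193359]
yaw now 10.47 turn 3.17 shift(after turn) [-0.0297 -0.1076 -0.0945] dist 0.146
```

Call:
{"name": "play_rows", "arguments": {
  "commands": [
    [0,0,-0.01,0],
    [0,0,-0.02,0],
    [0,0,-0.025,0],
    [0,0,-0.025,0],
    [0,0,-0.0145,0],
    [0,0,0,3.2],
    [-0.006,-0.02,0,0],
    [-0.008,-0.03,0,0],
    [-0.008,-0.03,0,0],
    [-0.0077,-0.0276,0,0],
    [0,0,0,0],
    [0,0,0,0],
    [0,0,0,0],
    [0,0,0,0]
  ]
}}

```text
t: 6.4
eef_pos: [0.5802, -0.1184, 0.3172]
tool_rot: [-0.0, -0.064, 0.998, 0.0]
contact_force: [0.4, 0.3, 0.3]
gripper_width: 0.507
```

```bash
python3 - <<'E'
from h import *
rel([.58075,-.11956,.318],7.3)
snap('wrist','w4'); c=snap('scene','s4'); cv2.imwrite('pics/s4a.png',cv2.resize(c['frame'][150:350,270:450],None,fx=4,fy=3,interpolation=cv2.INTER_CUBIC))
E
```

```text
yaw now 7.38 turn 0.08 shift(after turn) [-0.0004 -0.0012 -0.0008] dist 0.002
```

View pics/w4.png

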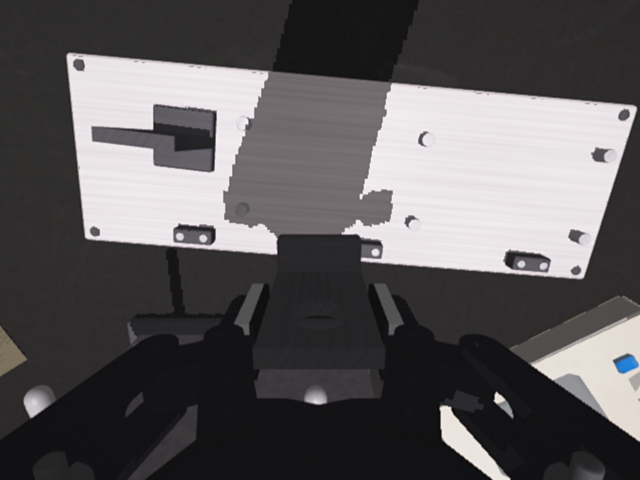

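View pics/s4a.png

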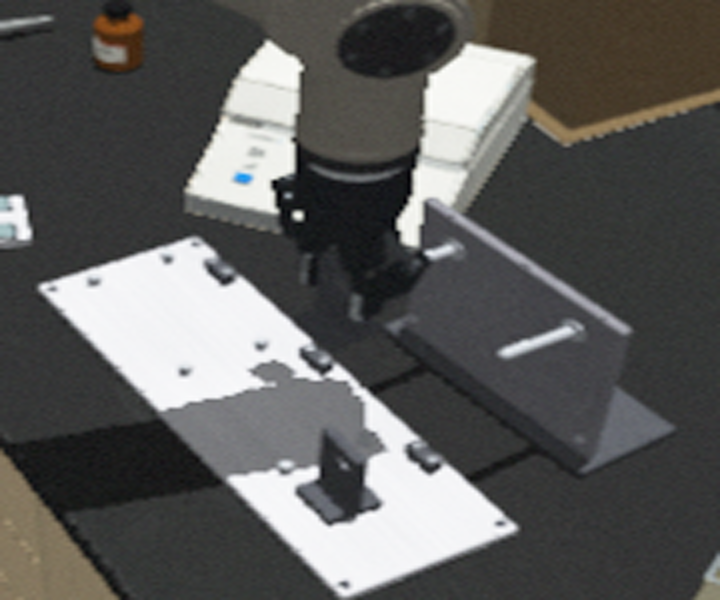

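Call:
{"name": "play_rows", "arguments": {
  "commands": [
    [0,-0.0012,0.001,0],
    [-0.01,0,0,0],
    [-0.01,0,0,0],
    [-0.01,0,0.001,0],
    [0,0,0,0],
    [0,0,0,0]
  ]
}}

```text
t: 7.1
eef_pos: [0.6106, -0.117, 0.3148]
tool_rot: [-0.0, -0.064, 0.998, -0.0]
contact_force: [-0.4, 0.5, -1.8]
gripper_width: 0.51
```

Call:
{"name": "play_rows", "arguments": {
  "commands": [
    [-0.008,0,0.001,0],
    [-0.008,0,0.001,0],
    [-0.007,0,0.001,0],
    [-0.007,0,0.001,0],
    [0,0,0,0],
    [0,0,0,0]
  ]
}}

```text
t: 7.7
eef_pos: [0.6401, -0.1133, 0.311]
tool_rot: [-0.0, -0.063, 0.998, -0.0]
contact_force: [0.2, 0.1, -1.0]
gripper_width: 0.508
```

```bash
python3 - <<'E'
from h import *
rel([.64026,-.11193,.155+.150],7.3)
snap('wrist','w5'); c=snap('scene','s5'); cv2.imwrite('pics/s5a.png',cv2.resize(c['frame'][180:280,330:450],None,fx=6,fy=6,interpolation=cv2.INTER_CUBIC))
E
```

```text
yaw now 7.28 turn -0.02 shift(after turn) [-0.0003  0.0013  0.006 ] dist 0.006
```

View pics/s5a.png

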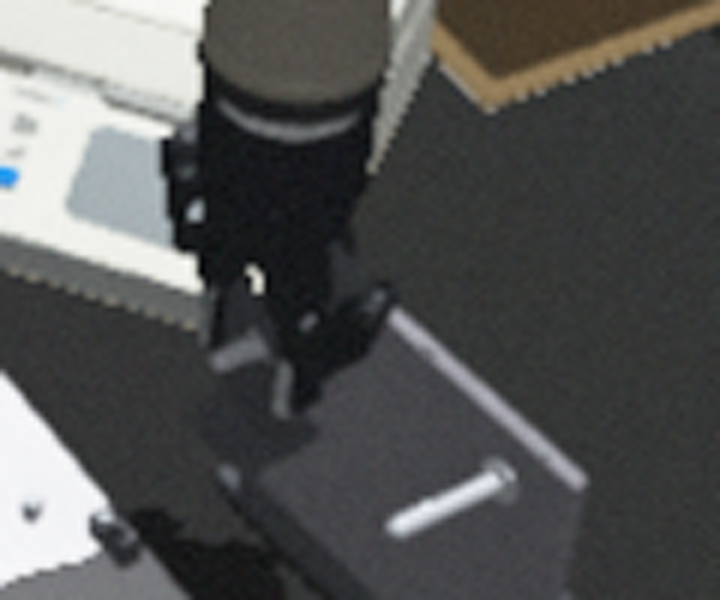

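View pics/w5.png

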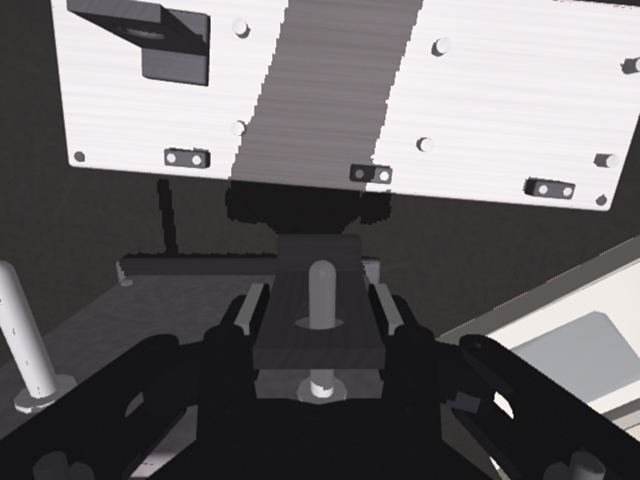

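The peg passes through the eye (322,290). I'll lower until it rests, then release.

Call:
{"name": "play_rows", "arguments": {
  "commands": [
    [0,0.001,0.002,0],
    [0,0,0.002,0],
    [0,0,0.0015,0],
    [0,0,0,0],
    [0,0,0,0]
  ]
}}

```text
t: 8.3
eef_pos: [0.64, -0.1123, 0.3058]
tool_rot: [0.0, -0.063, 0.998, 0.0]
contact_force: [-0.6, 0.1, 0.3]
gripper_width: 0.503
```

Call:
{"name": "play_rows", "arguments": {
  "commands": [
    [0,0,0,0],
    [0,0,0,0],
    [0,0,0,0],
    [0,0,0,0],
    [0,0,0,0],
    [0,0,0,0]
  ],
  "claw": 0.065
}}

```text
t: 8.9
eef_pos: [0.64, -0.1123, 0.3057]
tool_rot: [0.0, -0.063, 0.998, -0.0]
contact_force: [-0.9, 0.8, 0.5]
gripper_width: 0.763
```

```bash
python3 - <<'E'
from h import *
snap('wrist','w6');print(sensors.get_obs()['contact_force'])
E
```

```text
[0.69230313 0.91648241 1.17149346]
```

View pics/w6.png

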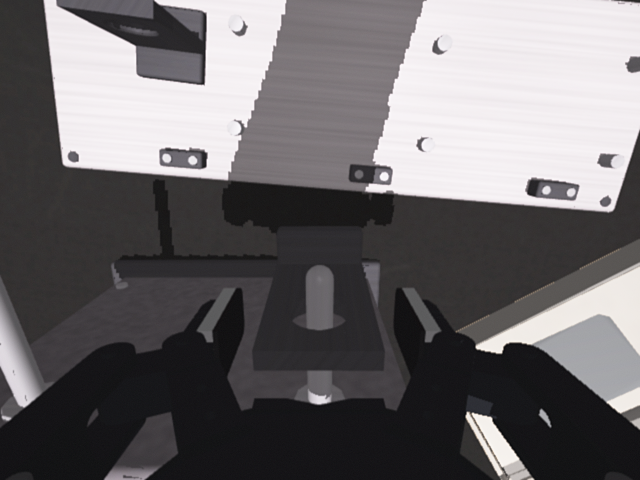

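Call:
{"name": "play_rows", "arguments": {
  "commands": [
    [0,0,-0.01,0],
    [0,0,-0.025,0],
    [0,0,-0.03,0],
    [0,0,-0.03,0],
    [0,0,0,6.8],
    [0.024,-0.023,0,0],
    [0.024,-0.023,0,0],
    [0.024,-0.023,0,0],
    [0.024,-0.023,0,0],
    [0.0228,-0.021,0,0],
    [0,0,0,0],
    [0,0,0,0],
    [0,0,0,0]
  ],
  "claw": 0.0854
}}

```text
t: 10.25
eef_pos: [0.523, -0.2253, 0.4011]
tool_rot: [0.001, -0.005, 1.0, 0.0]
contact_force: [0.2, -0.0, 0.6]
gripper_width: 1.0
```

```bash
python3 - <<'E'
from h import *
rel([.5222,-.2263,.223],.5)
c=snap('wrist','w7'); W=cloud(c); Q=W.reshape(-1,3); Q=Q[(Q[:,2]>.086)&(Q[:,2]<.1)&(Q[:,0]<.58)&(Q[:,1]<-.15)]; print(len(Q),cv2.minAreaRect(Q[:,:2].astype(np.float32)))
c=snap('scene','s7'); cv2.imwrite('pics/s7a.png',cv2.resize(c['frame'][180:280,330:450],None,fx=6,fy=6,interpolation=cv2.INTER_CUBIC))
E
```

```text
yaw now 0.56 turn 0.06 shift(after turn) [ 0.001  -0.001   0.1781] dist 0.178
592 ((0.5220000743865967, -0.22683149576187134), (0.007981063798069954, 0.04381110146641731), 0.2539791464805603)
```

View pics/w7.png

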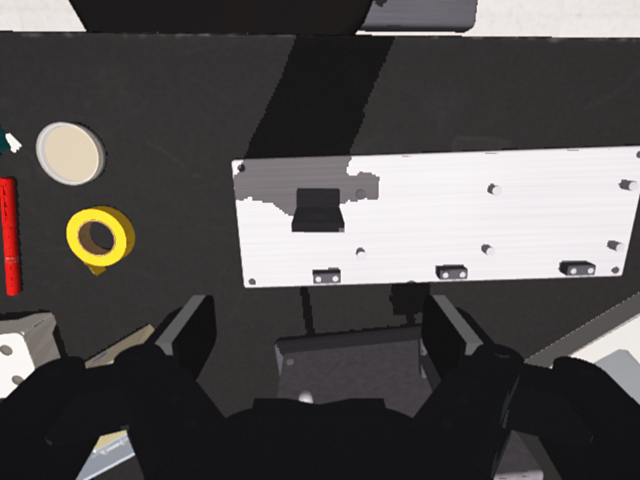

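View pics/s7a.png

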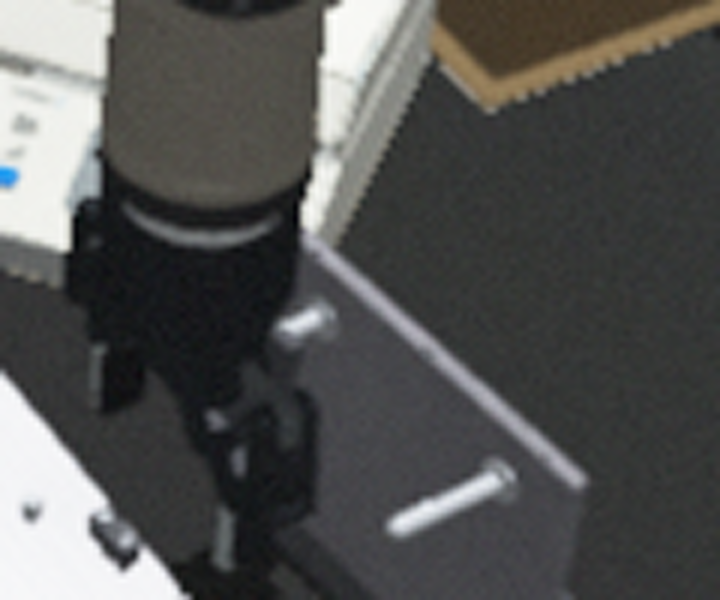

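Bracket 2 is centred under the gripper (320,210). I'll descend and grip it; the scene camera's view of peg 1 is blocked for now.

Call:
{"name": "play_rows", "arguments": {
  "commands": [
    [0.001,-0.001,0.02,0],
    [0,0,0.03,0],
    [0,0,0.03,0],
    [0,0,0.03,0],
    [0,0,0.03,0],
    [0,0,0.025,0],
    [0,0,0.013,0],
    [0,0,0,0],
    [0,0,0,0]
  ]
}}

```text
t: 11.25
eef_pos: [0.5217, -0.2272, 0.2233]
tool_rot: [0.0, -0.004, 1.0, -0.0]
contact_force: [0.9, -0.1, 0.3]
gripper_width: 1.001
```

Call:
{"name": "play_rows", "arguments": {
  "commands": [
    [0,0,0,0],
    [0,0,0,0],
    [0,0,0,0],
    [0,0,0,0],
    [0,0,0,0],
    [0,0,0,0],
    [0,0,0,0],
    [0,0,0,0]
  ],
  "claw": 0.03
}}

```text
t: 12.05
eef_pos: [0.5215, -0.2274, 0.2237]
tool_rot: [0.001, -0.004, 1.0, -0.0]
contact_force: [-1.9, 0.1, 6.8]
gripper_width: 0.503
```

```bash
python3 - <<'E'
from h import *
rel([.5960,-.2386,.317],7.3)
E
```

```text
yaw now 0.47 turn -6.83 shift(after turn) [-0.0726 -0.0206 -0.0932] dist 0.120
```

Call:
{"name": "play_rows", "arguments": {
  "commands": [
    [0,0,-0.01,0],
    [0,0,-0.02,0],
    [0,0,-0.025,0],
    [0,0,-0.025,0],
    [0,0,-0.0135,0],
    [0,0,0,-6.8],
    [-0.015,-0.005,0,0],
    [-0.02,-0.0055,0,0],
    [-0.02,-0.005,0,0],
    [-0.0176,-0.005,0,0],
    [0,0,0,0],
    [0,0,0,0],
    [0,0,0,0]
  ]
}}

```text
t: 13.35
eef_pos: [0.5946, -0.2385, 0.3159]
tool_rot: [-0.001, -0.063, 0.998, 0.0]
contact_force: [-0.1, -0.5, -0.7]
gripper_width: 0.505
```

```bash
python3 - <<'E'
from h import *
rel([.5960,-.2386,.316],7.3)
snap('wrist','w8')
c=snap('scene','s8'); cv2.imwrite('pics/s8a.png',cv2.resize(c['frame'][180:280,330:450],None,fx=6,fy=6,interpolation=cv2.INTER_CUBIC))
E
```

```text
yaw now 7.24 turn -0.06 shift(after turn) [-0.0013 -0.0003 -0.0001] dist 0.001
```

View pics/w8.png

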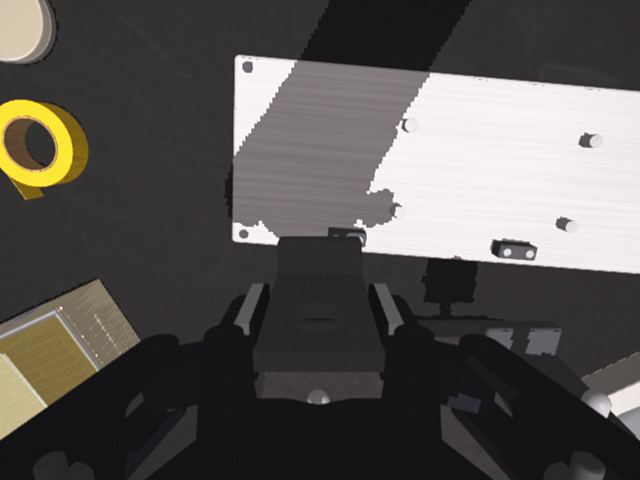

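View pics/s8a.png

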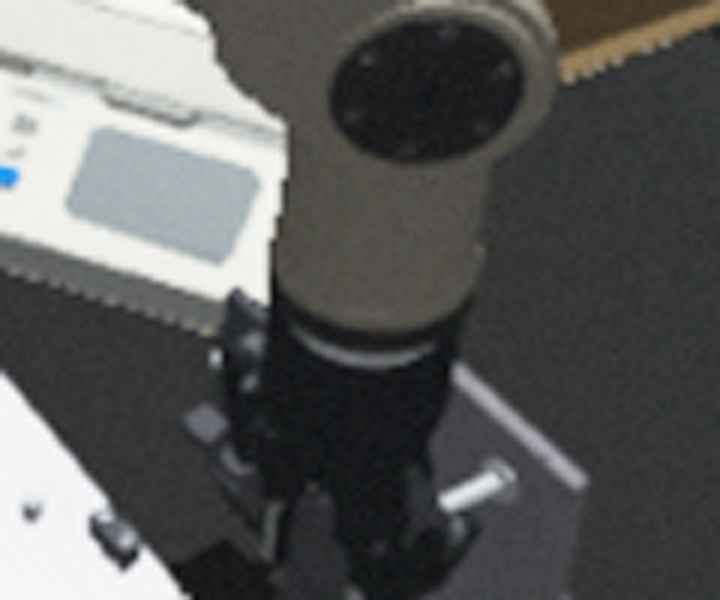

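Call:
{"name": "play_rows", "arguments": {
  "commands": [
    [-0.011,-0.0003,0,0],
    [-0.01,0,0,0],
    [-0.01,0,0.001,0],
    [0,0,0,0],
    [0,0,0,0]
  ]
}}

```text
t: 13.95
eef_pos: [0.6268, -0.2346, 0.3148]
tool_rot: [-0.0, -0.064, 0.998, 0.0]
contact_force: [0.0, -0.4, -1.3]
gripper_width: 0.506
```

Call:
{"name": "play_rows", "arguments": {
  "commands": [
    [-0.008,0,0.001,0],
    [-0.008,0,0.001,0],
    [-0.007,0,0.001,0],
    [-0.007,0,0.001,0],
    [0,0,0,0],
    [0,0,0,0]
  ]
}}

```text
t: 14.55
eef_pos: [0.6563, -0.231, 0.311]
tool_rot: [-0.0, -0.064, 0.998, -0.0]
contact_force: [-0.1, -0.6, -1.2]
gripper_width: 0.505
```

```bash
python3 - <<'E'
from h import *
rel([.66047-.00496,-.23033-.0006,.3055],7.3)
snap('wrist','w9')
E
```

```text
yaw now 7.28 turn -0.02 shift(after turn) [0.0008 0.0001 0.0055] dist 0.006
```

View pics/w9.png

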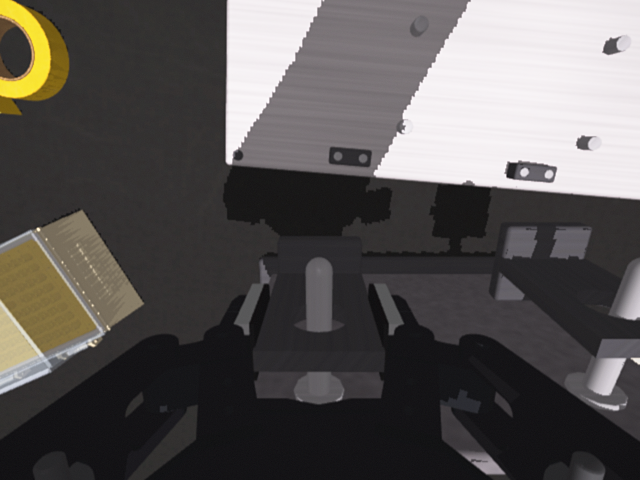

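The peg passes through bracket 2's eye (319,290), and bracket 1 hangs on peg 1 at the right of the image. I'll lower, release and go up.

Call:
{"name": "play_rows", "arguments": {
  "commands": [
    [0,0,0.002,0],
    [0,0,0.002,0],
    [0,0,0.0015,0],
    [0,0,0,0],
    [0,0,0,0]
  ]
}}

```text
t: 15.1
eef_pos: [0.6562, -0.2311, 0.3057]
tool_rot: [0.0, -0.063, 0.998, -0.0]
contact_force: [-0.5, -0.3, 0.6]
gripper_width: 0.509
```

Call:
{"name": "play_rows", "arguments": {
  "commands": [
    [0,0,0,0],
    [0,0,0,0],
    [0,0,0,0],
    [0,0,0,0],
    [0,0,0,0],
    [0,0,0,0],
    [0,0,-0.01,0],
    [0,0,-0.025,0],
    [0,0,-0.03,0],
    [0,0,-0.03,0],
    [0,0,-0.01,0],
    [0,0,0,0],
    [0,0,0,0]
  ],
  "claw": 0.065
}}

```text
t: 16.4
eef_pos: [0.656, -0.2308, 0.4098]
tool_rot: [-0.001, -0.063, 0.998, 0.0]
contact_force: [-0.1, -0.5, -1.3]
gripper_width: 0.764
```

```bash
python3 - <<'E'
from h import *
snap('wrist','w10')
c=snap('top','t10'); f=c['frame']
cv2.imwrite('pics/t10a.png',cv2.resize(f[250:330,110:270],None,fx=5,fy=5,interpolation=cv2.INTER_CUBIC))
# carriers: handle bar top points at z~.046
W=cloud(c); Q=W.reshape(-1,3); Q=Q[(Q[:,2]>.036)&(Q[:,2]<.056)&(Q[:,0]<.56)&(Q[:,0]>.36)&(Q[:,1]>.14)&(Q[:,1]<.5)]
print(len(Q)); 
for s in (Q[:,1]>.29,Q[:,1]<=.29):
    if s.sum()>5: print(np.median(Q[s],0),cv2.minAreaRect(Q[s][:,:2].astype(np.float32)))
# nest fixtures from w2: dowel tops z=.024 , stop tops z=.025
c=load('w2'); px=lambda o,x,y:(o[0]+(x+.5)/4-.5,o[1]+(y+.5)/4-.5)
th=np.radians(2.49);X=np.array([np.cos(th),np.sin(th)]);Y=np.array([-np.sin(th),np.cos(th)]);D=np.array([.5340,-.1020])
for n,o,x,y,z in [('d1a',(80,85),515,194,.024),('d1b',(80,85),535,432,.024),('s1',(80,85),402,522,.025),('d2a',(295,85),160,194,.024),('d2b',(295,85),156,432,.024),('s3',(295,85),508,522,.025),('d3a',(295,85),668,194,.024),('d3b',(295,85),645,432,.024)]:
    p=onz(c,*px(o,x,y),z); d=p[:2]-D; print(n,np.round(p,4),'deck',np.round([d@X,d@Y],4))
E
```

```text
183
[0.43679304 0.35986707 0.04523734] ((0.4381895065307617, 0.3611651360988617), (0.012818059884011745, 0.045466985553503036), 87.89347076416016)
[0.44073342 0.2125527  0.04513571] ((0.4411480724811554, 0.2126554548740387), (0.01204916276037693, 0.047063957899808884), 72.3174819946289)
d1a [ 0.5056 -0.1821  0.024 ] deck [-0.0319 -0.0788]
d1b [ 0.5685 -0.1793  0.024 ] deck [ 0.0311 -0.0787]
s1 [ 0.5953 -0.2173  0.025 ] deck [ 0.0562 -0.1178]
d2a [ 0.4998 -0.0489  0.024 ] deck [-0.0319  0.0545]
d2b [ 0.5627 -0.0465  0.024 ] deck [0.0311 0.0542]
s3 [0.5836 0.0536 0.025 ] deck [0.0563 0.1533]
d3a [0.494  0.0851 0.024 ] deck [-0.0319  0.1887]
d3b [0.5569 0.0886 0.024 ] deck [0.0311 0.1894]
```

View pics/w10.png

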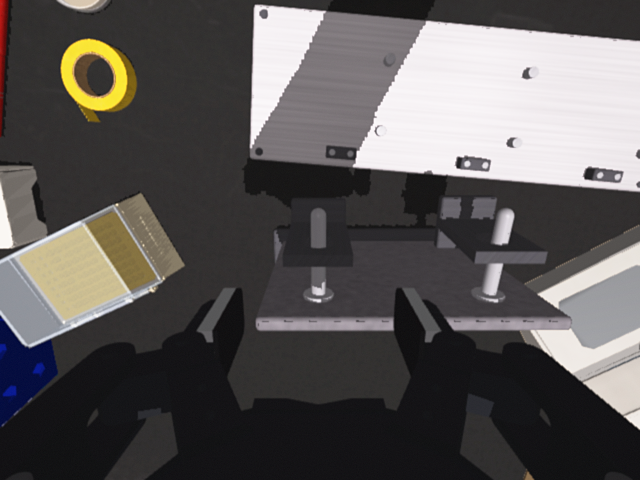

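View pics/t10a.png

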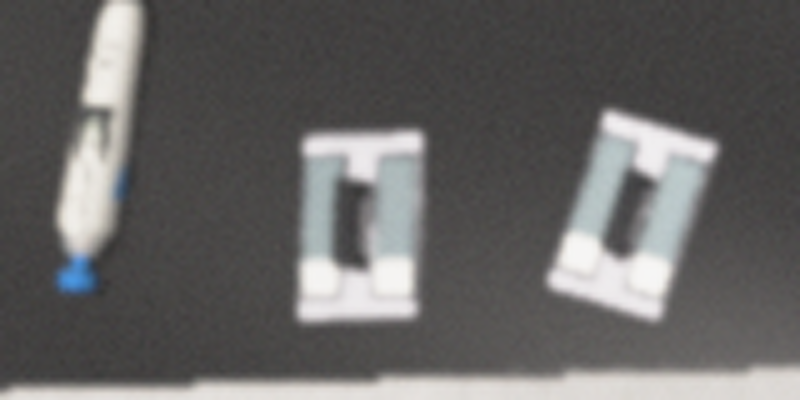

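Call:
{"name": "play_rows", "arguments": {
  "commands": [
    [0,0,0,8.4],
    [0,0,0,8.4],
    [0,0,0,8.4],
    [0.0244,0.0255,0,0],
    [0.0244,0.0255,0,0],
    [0.0244,0.0255,0,0],
    [0.0244,0.0255,0,0],
    [0.0244,0.0255,0,0],
    [0.0244,0.0255,0,0],
    [0.0244,0.0255,0,0],
    [0.0244,0.0255,0,0],
    [0.0244,0.0255,0,0],
    [0.0244,0.0255,0,0],
    [0.0244,0.0255,0,0],
    [0.0244,0.0255,0,0],
    [0.0244,0.0255,0,0],
    [0.0244,0.0255,0,0],
    [0,0,0,0],
    [0,0,0,0],
    [0,0,0,0]
  ],
  "claw": 0.0854
}}

```text
t: 18.5
eef_pos: [0.4414, 0.2128, 0.4101]
tool_rot: [-0.0, 0.157, 0.988, -0.001]
contact_force: [0.2, 0.1, -0.3]
gripper_width: 0.998
```

```bash
cat >> h.py <<'E'
def bars(c):
    W=cloud(c); v,u=np.mgrid[:480,:640]
    m=(W[...,2]>.036)&(W[...,2]<.056)&(W[...,0]<.62)&(W[...,0]>.36)&(W[...,1]>-.2)&(W[...,1]<.5)
    n,l,st,_=cv2.connectedComponentsWithStats(m.astype(np.uint8))
    for i in range(1,n):
        if st[i,4]>40:
            Q=W[l==i]; print('bar',st[i],np.round(np.median(Q,0),4),cv2.minAreaRect(Q[:,:2].astype(np.float32)))
E
python3 - <<'E'
from h import *
o,M,p=pose(); print(o['q'],o['t'])
c=snap('wrist','w11'); bars(c)
rel([.4411,.2127,.3],-17.9)
E
```

```text
[-0.83648967  0.16333626  0.29254828  1.99625926 -0.0553863   0.99086756
  0.73927325] 18.5
bar [455 139  25  52 824] [0.4383 0.3588 0.0462] ((0.43960893154144287, 0.36064693331718445), (0.012611985206604004, 0.047884855419397354), 89.14187622070312)
bar [314 189  12  50 586] [0.4403 0.2126 0.0465] ((0.4419460594654083, 0.21211254596710205), (0.010978376492857933, 0.04856619983911514), 71.93769073486328)
yaw now -18.05 turn -0.15 shift(after turn) [0.0004 0.     0.1102] dist 0.110
```

View pics/w11.png

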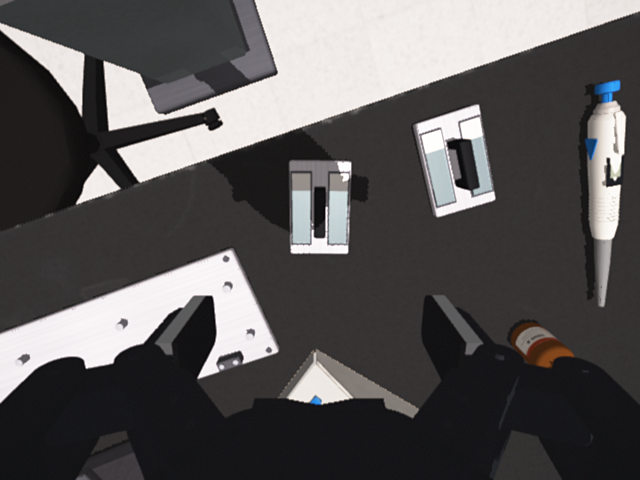

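Call:
{"name": "play_rows", "arguments": {
  "commands": [
    [-0.0005,-0.0005,0.02,0],
    [0,0,0.03,0],
    [0,0,0.03,0],
    [0,0,0.03,0],
    [0,0,0.03,0],
    [0,0,0.03,0],
    [0,0,0.025,0],
    [0,0,0.0145,0],
    [0,0,0.0055,0],
    [0,0,0,0],
    [0,0,0,0]
  ]
}}

```text
t: 19.65
eef_pos: [0.4421, 0.2129, 0.1963]
tool_rot: [0.0, 0.156, 0.988, 0.0]
contact_force: [-0.2, -0.0, 0.8]
gripper_width: 0.999
```

Call:
{"name": "play_rows", "arguments": {
  "commands": [
    [0,0,0,0],
    [0,0,0,0],
    [0,0,0,0],
    [0,0,0,0],
    [0,0,0,0],
    [0,0,0,0],
    [0,0,0,0],
    [0,0,0,0],
    [0,0,0,0],
    [0,0,0,0],
    [0,0,0,0],
    [0,0,0,0]
  ],
  "claw": 0.0,
  "force": 60
}}

```text
t: 20.85
eef_pos: [0.4416, 0.2133, 0.196]
tool_rot: [0.0, 0.156, 0.988, 0.0]
contact_force: [-0.8, -0.6, 5.4]
gripper_width: 0.124
```

```bash
python3 - <<'E'
from h import *
o,M,p=pose(); print(p,o['gripper_width'],o['contact_force'])
c=snap('wrist','w12')
E
```

```text
[0.44157715 0.21325912 0.195991  ] 0.12377898715178869 [-0.76288129 -0.569001    5.39450715]
```

View pics/w12.png

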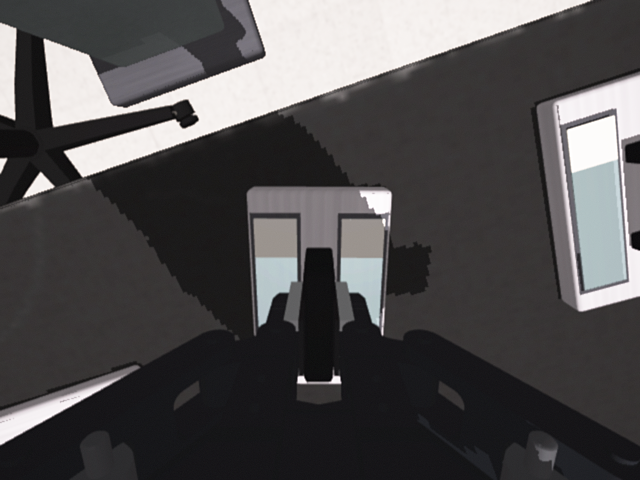

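Call:
{"name": "play_rows", "arguments": {
  "commands": [
    [0,0,-0.01,0],
    [0,0,-0.02,0],
    [0,0,-0.02,0],
    [0,0,-0.02,0],
    [0,0,0,-6.8],
    [0,0,0,-6.9],
    [0,0,0,-6.8],
    [0,0,0,0]
  ]
}}

```text
t: 21.7
eef_pos: [0.4413, 0.2129, 0.2659]
tool_rot: [-0.0, -0.023, 1.0, -0.0]
contact_force: [0.4, -0.4, -3.3]
gripper_width: 0.129
```

Call:
{"name": "play_rows", "arguments": {
  "commands": [
    [-0.002,-0.015,0,0],
    [-0.005,-0.03,0,0],
    [-0.005,-0.033,0,0],
    [-0.005,-0.033,0,0],
    [-0.005,-0.033,0,0],
    [-0.005,-0.033,0,0],
    [-0.005,-0.033,0,0],
    [-0.005,-0.033,0,0],
    [-0.005,-0.033,0,0],
    [-0.005,-0.033,0,0],
    [-0.005,-0.033,0,0],
    [-0.005,-0.033,0,0],
    [-0.005,-0.033,0,0],
    [-0.0046,-0.036,0,0],
    [0,0,0,0],
    [0,0,0,0],
    [0,0,0,0]
  ]
}}

```text
t: 23.4
eef_pos: [0.5278, -0.2262, 0.2654]
tool_rot: [-0.0, -0.022, 1.0, 0.001]
contact_force: [0.3, 0.9, -2.4]
gripper_width: 0.127
```

```bash
python3 - <<'E'
from h import *
rel([.5274,-.2274,.210],2.49); o,M,p=pose(); print(p,o['gripper_width'],o['t'])
c=snap('wrist','w13')
E
```

```text
yaw now 2.55 turn 0.06 shift(after turn) [ 0.0004 -0.0012  0.0554] dist 0.055
[ 0.52777713 -0.22620936  0.26537915] 0.1270120373166012 23.4
```

View pics/w13.png

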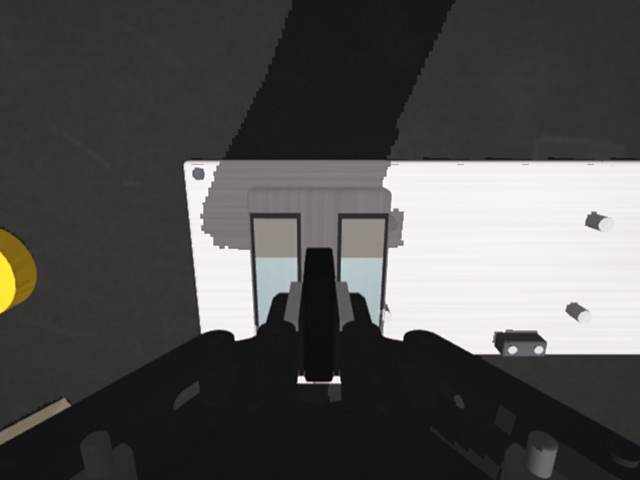

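Call:
{"name": "play_rows", "arguments": {
  "commands": [
    [0.0004,-0.0012,0.015,0],
    [0,0,0.02,0],
    [0,0,0.012,0],
    [0,0,0.006,0],
    [0,0,0.0015,0],
    [0,0,0,0],
    [0,0,0,0]
  ]
}}

```text
t: 24.15
eef_pos: [0.5279, -0.2287, 0.2118]
tool_rot: [0.001, -0.022, 1.0, -0.0]
contact_force: [-0.3, 0.4, -1.6]
gripper_width: 0.126
```

Call:
{"name": "play_rows", "arguments": {
  "commands": [
    [0,0,0.001,0],
    [0,0,0,0],
    [0,0,0,0]
  ]
}}

```text
t: 24.45
eef_pos: [0.5277, -0.2286, 0.2105]
tool_rot: [0.0, -0.022, 1.0, -0.0]
contact_force: [-1.0, -0.0, -2.4]
gripper_width: 0.129
```

Call:
{"name": "play_rows", "arguments": {
  "commands": [
    [0,0,0.001,0],
    [0,0,0,0],
    [0,0,0,0]
  ]
}}

```text
t: 24.75
eef_pos: [0.5276, -0.2285, 0.2092]
tool_rot: [-0.0, -0.022, 1.0, 0.0]
contact_force: [0.6, -0.5, -2.6]
gripper_width: 0.131
```

Call:
{"name": "play_rows", "arguments": {
  "commands": [
    [0,0,0.001,0],
    [0,0,0,0],
    [0,0,0,0]
  ]
}}

```text
t: 25.05
eef_pos: [0.5276, -0.2286, 0.2081]
tool_rot: [-0.0, -0.022, 1.0, 0.0]
contact_force: [1.0, -1.2, -2.3]
gripper_width: 0.125
```

Call:
{"name": "play_rows", "arguments": {
  "commands": [
    [0,0,0.0005,0],
    [0,0,0,0],
    [0,0,0,0]
  ]
}}

```text
t: 25.35
eef_pos: [0.5275, -0.2286, 0.208]
tool_rot: [0.0, -0.022, 1.0, 0.0]
contact_force: [-2.7, 1.3, 5.3]
gripper_width: 0.126
```

Call:
{"name": "play_rows", "arguments": {
  "commands": [
    [0,0,-0.0004,0],
    [0,0.002,0,0],
    [0,0.002,0,0],
    [0,0.002,0,0],
    [0,0,0,0],
    [0,0,0,0]
  ]
}}

```text
t: 25.95
eef_pos: [0.5275, -0.2222, 0.2081]
tool_rot: [0.0, -0.023, 1.0, 0.0]
contact_force: [0.1, 1.0, -0.3]
gripper_width: 0.127
```

Call:
{"name": "play_rows", "arguments": {
  "commands": [
    [0,0.001,0,0],
    [0,0.001,0,0],
    [0,0,0,0],
    [0,0,0,0]
  ]
}}

```text
t: 26.35
eef_pos: [0.5272, -0.2205, 0.2081]
tool_rot: [-0.0, -0.022, 1.0, 0.0]
contact_force: [-0.2, -0.2, -0.3]
gripper_width: 0.127
```

Call:
{"name": "play_rows", "arguments": {
  "commands": [
    [0,0.001,0,0],
    [0,0,0,0],
    [0,0,0,0]
  ]
}}

```text
t: 26.65
eef_pos: [0.5271, -0.2195, 0.208]
tool_rot: [-0.0, -0.022, 1.0, 0.0]
contact_force: [-0.5, -0.5, -0.7]
gripper_width: 0.126
```

Call:
{"name": "play_rows", "arguments": {
  "commands": [
    [0,0.001,0,0],
    [0,0,0,0],
    [0,0,0,0]
  ]
}}

```text
t: 26.95
eef_pos: [0.5271, -0.2188, 0.2081]
tool_rot: [0.0, -0.022, 1.0, -0.0]
contact_force: [0.3, -1.5, -1.9]
gripper_width: 0.128
```

Call:
{"name": "play_rows", "arguments": {
  "commands": [
    [0,0.001,0,0],
    [0,0,0,0],
    [0,0,0,0]
  ]
}}

```text
t: 27.25
eef_pos: [0.527, -0.2184, 0.2082]
tool_rot: [0.0, -0.022, 1.0, -0.001]
contact_force: [-0.6, -5.5, -1.2]
gripper_width: 0.126
```

Call:
{"name": "play_rows", "arguments": {
  "commands": [
    [0,0.0007,0,0],
    [0,0,0,0],
    [0,0,0,0]
  ]
}}

```text
t: 27.55
eef_pos: [0.527, -0.2182, 0.2083]
tool_rot: [0.0, -0.022, 1.0, -0.001]
contact_force: [-1.1, -6.3, -2.4]
gripper_width: 0.129
```

Call:
{"name": "play_rows", "arguments": {
  "commands": [
    [0,0.0006,0,0],
    [-0.002,0,0,0],
    [-0.002,0,0,0],
    [-0.002,0,0,0],
    [-0.002,0,0,0],
    [0,0,0,0],
    [0,0,0,0]
  ]
}}

```text
t: 28.25
eef_pos: [0.5331, -0.2182, 0.2082]
tool_rot: [-0.002, -0.021, 1.0, -0.001]
contact_force: [-6.3, -8.5, 3.7]
gripper_width: 0.126
```

Call:
{"name": "play_rows", "arguments": {
  "commands": [
    [-0.001,0,0,0],
    [-0.001,0,0,0],
    [0,0,0,0],
    [0,0,0,0]
  ]
}}

```text
t: 28.65
eef_pos: [0.5349, -0.2181, 0.2082]
tool_rot: [-0.002, -0.021, 1.0, -0.001]
contact_force: [-7.7, -7.0, 5.2]
gripper_width: 0.125
```

Call:
{"name": "play_rows", "arguments": {
  "commands": [
    [-0.001,0,0,0],
    [0,0,0,0],
    [0,0,0,0]
  ]
}}

```text
t: 28.95
eef_pos: [0.5359, -0.218, 0.2082]
tool_rot: [-0.002, -0.021, 1.0, -0.001]
contact_force: [-7.6, -7.5, 5.0]
gripper_width: 0.125
```

Call:
{"name": "play_rows", "arguments": {
  "commands": [
    [-0.001,0,0,0],
    [0,0,0,0],
    [0,0,0,0]
  ]
}}

```text
t: 29.25
eef_pos: [0.5369, -0.218, 0.2082]
tool_rot: [-0.002, -0.021, 1.0, -0.001]
contact_force: [-6.6, -7.3, 4.4]
gripper_width: 0.123
```

Call:
{"name": "play_rows", "arguments": {
  "commands": [
    [-0.001,0,0,0],
    [0,0,0,0],
    [0,0,0,0]
  ]
}}

```text
t: 29.55
eef_pos: [0.5379, -0.218, 0.2082]
tool_rot: [-0.002, -0.021, 1.0, -0.001]
contact_force: [-6.9, -7.3, 4.6]
gripper_width: 0.126
```

Call:
{"name": "play_rows", "arguments": {
  "commands": [
    [-0.001,0,0,0],
    [0,0,0,0],
    [0,0,0,0]
  ]
}}

```text
t: 29.85
eef_pos: [0.5389, -0.218, 0.2082]
tool_rot: [-0.002, -0.021, 1.0, -0.001]
contact_force: [-7.4, -6.8, 4.6]
gripper_width: 0.129
```

Call:
{"name": "play_rows", "arguments": {
  "commands": [
    [-0.001,0,0,0],
    [0,0,0,0],
    [0,0,0,0]
  ]
}}

```text
t: 30.15
eef_pos: [0.5397, -0.2179, 0.2082]
tool_rot: [-0.002, -0.021, 1.0, -0.001]
contact_force: [-7.3, -8.0, 5.3]
gripper_width: 0.127
```

Call:
{"name": "play_rows", "arguments": {
  "commands": [
    [-0.001,0,0,0],
    [0,0,0,0],
    [0,0,0,0]
  ]
}}

```text
t: 30.45
eef_pos: [0.54, -0.218, 0.2081]
tool_rot: [-0.003, -0.021, 1.0, -0.001]
contact_force: [-10.3, -7.5, 7.8]
gripper_width: 0.122
```

Call:
{"name": "play_rows", "arguments": {
  "commands": [
    [-0.001,0.0003,0,0],
    [0,0,0,0],
    [0,0,0,0]
  ]
}}

```text
t: 30.75
eef_pos: [0.5402, -0.218, 0.2081]
tool_rot: [-0.004, -0.021, 1.0, -0.001]
contact_force: [-12.2, -7.8, 10.7]
gripper_width: 0.121
```

Call:
{"name": "play_rows", "arguments": {
  "commands": [
    [-0.001,0.0003,0,0],
    [0,0,0,0],
    [0,0,0,0]
  ]
}}

```text
t: 31.05
eef_pos: [0.5406, -0.218, 0.2081]
tool_rot: [-0.005, -0.021, 1.0, -0.0]
contact_force: [-15.8, -7.1, 13.1]
gripper_width: 0.129
```

```bash
python3 - <<'E'
from h import *
c=snap('wrist','w14'); cv2.imwrite('pics/w14a.png',cv2.resize(c['frame'][150:390,200:440],None,fx=2.5,fy=2.5,interpolation=cv2.INTER_CUBIC))
E
```

```text
(no output)
```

View pics/w14.png

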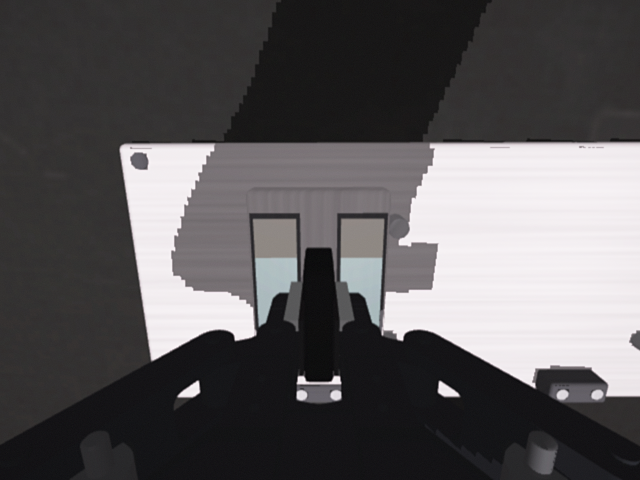

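Call:
{"name": "play_rows", "arguments": {
  "commands": [
    [0,0,0,0],
    [0,0,0,0],
    [0,0,0,0],
    [0,0,0,0],
    [0,0,0,0],
    [0,0,0,0]
  ],
  "claw": 0.04
}}

```text
t: 31.7
eef_pos: [0.5452, -0.2146, 0.208]
tool_rot: [0.0, -0.023, 1.0, 0.0]
contact_force: [0.4, 0.4, 0.9]
gripper_width: 0.473
```

Call:
{"name": "play_rows", "arguments": {
  "commands": [
    [0,0,-0.01,0],
    [0,0,-0.02,0],
    [0,0,-0.03,0],
    [0,0,-0.03,0],
    [0,0,-0.03,0],
    [-0.015,0,-0.03,0],
    [-0.015,0,0,0],
    [0,0,0,0],
    [0,0,0,0],
    [0,0,0,0]
  ],
  "claw": 0.0854
}}

```text
t: 32.7
eef_pos: [0.574, -0.2137, 0.3575]
tool_rot: [-0.001, -0.022, 1.0, 0.0]
contact_force: [1.0, 0.1, -0.3]
gripper_width: 1.001
```

```bash
python3 - <<'E'
from h import *
c=snap('wrist','w15'); print(pose()[2]); bars(c); cv2.imwrite('pics/w15a.png',cv2.resize(c['frame'][110:310,200:440],None,fx=3,fy=3,interpolation=cv2.INTER_CUBIC))
bars(snap('top','t15'))
E
```

```text
[ 0.57403722 -0.2137228   0.35748433]
bar [176 286   6  18  99] [0.4369 0.3594 0.0448] ((0.43852153420448303, 0.36127597093582153), (0.013849754817783833, 0.045930683612823486), 87.75830078125)
```

View pics/w15.png

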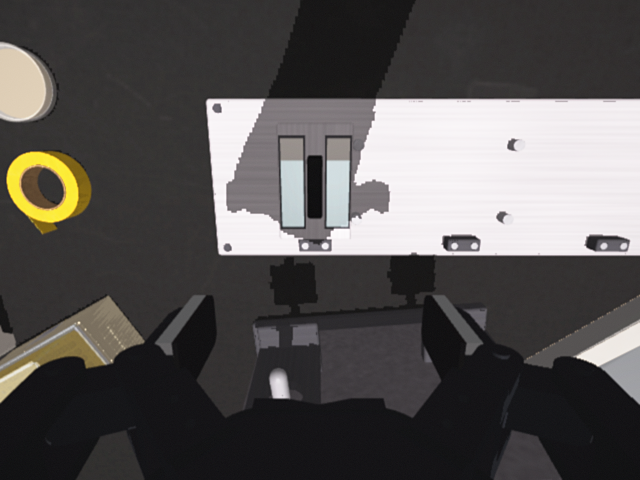

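View pics/w15a.png

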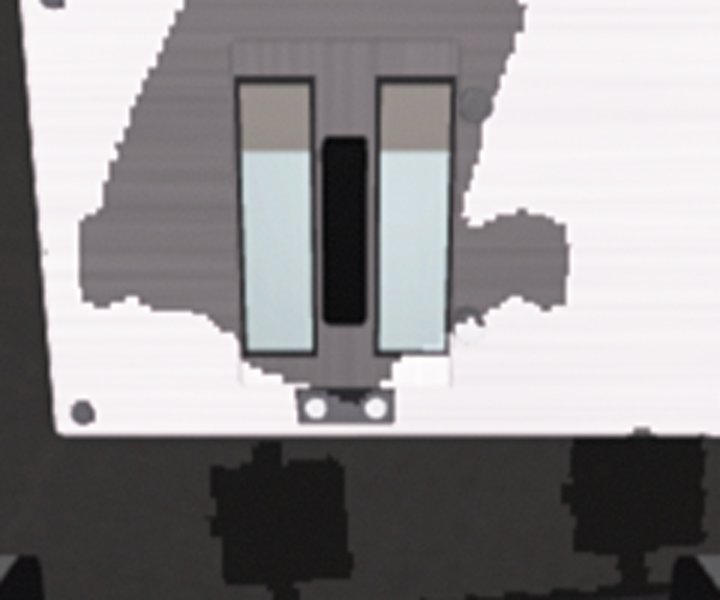

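```bash
python3 - <<'E'
from h import *
c=load('w15'); W=cloud(c)
m=(W[...,2]>.052)&(W[...,2]<.064)&(W[...,1]<-.15)&(W[...,0]<.6); Q=W[m]; print(len(Q),np.median(Q,0),cv2.minAreaRect(Q[:,:2].astype(np.float32)))
def px(x,y): return 200+(x+.5)/3-.5,110+(y+.5)/3-.5
# slide frame outer corners on plate top z=.026
print('plate corners')
K=np.array([onz(c,*px(x,y),.026) for x,y in [(232,39),(458,39),(452,386),(240,386)]]); print(np.round(K,4).tolist(),K.mean(0))
print('stop front top edge',[np.round(onz(c,*px(x,y),.025),4) for x,y in [(298,390),(393,390)]])
for (x,y) in [(477,104),(468,330)]: print('dowel top',onz(c,*px(x,y),.024))
D=np.array([.534,-.102]);th=np.radians(2.49);Rm=np.array([[np.cos(th),-np.sin(th)],[np.sin(th),np.cos(th)]])
print('plate ctr deck',(K.mean(0)[:2]-D)@Rm, 'bar ctr deck',(np.array(cv2.minAreaRect(Q[:,:2].astype(np.float32))[0])-D)@Rm)
# edges of deck here
E
```

```text
969 [ 0.53805859 -0.2190873   0.05853556] ((0.5392328500747681, -0.21889673173427582), (0.04808184877038002, 0.011780732311308384), 2.186478614807129)
plate corners
[[0.4913, -0.2521, 0.026], [0.4885, -0.1902, 0.026], [0.5872, -0.185, 0.026], [0.59, -0.2485, 0.026]] [ 0.53926837 -0.2189481   0.026     ]
stop front top edge [array([ 0.5908, -0.2312,  0.025 ]), array([ 0.5895, -0.2026,  0.025 ])]
dowel top [ 0.50548322 -0.18346043  0.024     ]
dowel top [ 0.57031678 -0.18124198  0.024     ]
plate ctr deck [ 0.00018259 -0.11706657] bar ctr deck [ 0.00014933 -0.1170137 ]
```

```bash
python3 - <<'E'
from h import *
rel([.4395,.3608,.39],-1)
E
```

```text
yaw now 2.54 turn 3.54 shift(after turn) [ 0.1447  0.5721 -0.032 ] dist 0.591
```

Call:
{"name": "play_rows", "arguments": {
  "commands": [
    [0,0,-0.032,3.5],
    [0.008,0.032,0,0],
    [0.008,0.032,0,0],
    [0.008,0.032,0,0],
    [0.008,0.032,0,0],
    [0.008,0.032,0,0],
    [0.008,0.032,0,0],
    [0.008,0.032,0,0],
    [0.008,0.032,0,0],
    [0.008,0.032,0,0],
    [0.008,0.032,0,0],
    [0.008,0.032,0,0],
    [0.008,0.032,0,0],
    [0.008,0.032,0,0],
    [0.008,0.032,0,0],
    [0.008,0.032,0,0],
    [0.008,0.032,0,0],
    [0.008,0.03,0,0],
    [0.008,0.03,0,0],
    [0,0,0,0]
  ]
}}

```text
t: 34.8
eef_pos: [0.4379, 0.365, 0.3897]
tool_rot: [-0.001, 0.005, 1.0, 0.001]
contact_force: [0.2, 0.3, -0.3]
gripper_width: 1.002
```

Call:
{"name": "play_rows", "arguments": {
  "commands": [
    [0,0,0,0],
    [0,0,0,0],
    [0,0,0,0]
  ]
}}

```text
t: 35.1
eef_pos: [0.4409, 0.3592, 0.39]
tool_rot: [0.0, 0.009, 1.0, -0.0]
contact_force: [0.0, -0.1, -0.4]
gripper_width: 1.001
```

```bash
python3 - <<'E'
from h import *
c=snap('wrist','w16'); bars(c); rel([.4395,.3608,.195],-1)
E
```

```text
bar [315 190  13  53 663] [0.4376 0.3607 0.0465] ((0.4396292567253113, 0.36057236790657043), (0.011212995275855064, 0.04817815124988556), 89.10086822509766)
yaw now -1.05 turn -0.05 shift(after turn) [0.0013 0.0014 0.1951] dist 0.195
```

View pics/w16.png

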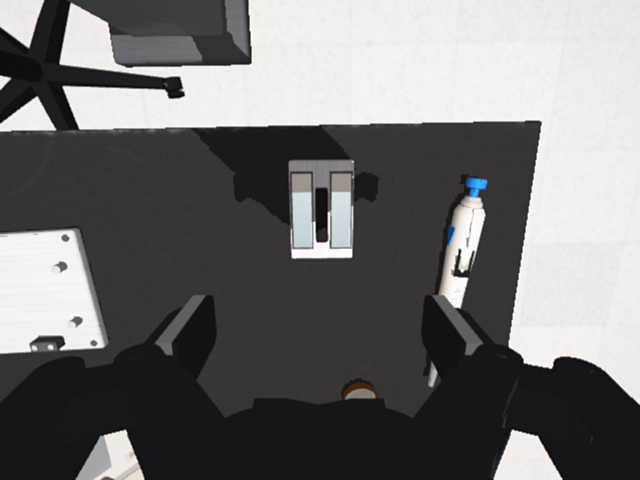

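Call:
{"name": "play_rows", "arguments": {
  "commands": [
    [0.0012,0.0014,0.02,0],
    [0,0,0.03,0],
    [0,0,0.03,0],
    [0,0,0.03,0],
    [0,0,0.03,0],
    [0,0,0.03,0],
    [0,0,0.015,0],
    [0,0,0.008,0],
    [0,0,0.002,0],
    [0,0,0,0],
    [0,0,0,0]
  ]
}}

```text
t: 36.25
eef_pos: [0.4396, 0.3625, 0.1963]
tool_rot: [0.001, 0.008, 1.0, 0.001]
contact_force: [-1.3, -0.5, 0.3]
gripper_width: 0.999
```

Call:
{"name": "play_rows", "arguments": {
  "commands": [
    [0,0,0,0],
    [0,0,0,0],
    [0,0,0,0],
    [0,0,0,0],
    [0,0,0,0],
    [0,0,0,0],
    [0,0,0,0],
    [0,0,0,0],
    [0,0,0,0],
    [0,0,0,0],
    [0,0,0,0],
    [0,0,0,0]
  ],
  "claw": 0.0,
  "force": 60
}}

```text
t: 37.45
eef_pos: [0.4391, 0.3621, 0.1952]
tool_rot: [0.0, 0.008, 1.0, 0.0]
contact_force: [-1.0, -0.8, 5.0]
gripper_width: 0.125
```

Call:
{"name": "play_rows", "arguments": {
  "commands": [
    [0,0,-0.01,0],
    [0,0,-0.02,0],
    [0,0,-0.02,0],
    [0,0,-0.02,0],
    [0,0,0,-3.5],
    [0,0,0,0],
    [0,0,0,0]
  ]
}}

```text
t: 38.15
eef_pos: [0.4387, 0.3618, 0.2646]
tool_rot: [-0.001, -0.022, 1.0, -0.0]
contact_force: [0.6, -0.5, -3.5]
gripper_width: 0.126
```

```bash
python3 - <<'E'
from h import *
D=np.array([.534,-.102]);th=np.radians(2.49);Rm=np.array([[np.cos(th),-np.sin(th)],[np.sin(th),np.cos(th)]])
t=D+Rm@np.array([-.012,.018-.008]); print(t, 'seated',D+Rm@np.array([0,.018]))
rel([*t,.266],2.49); print(pose()[0]['gripper_width'])
c=snap('wrist','w17')
E
```

```text
[ 0.52157688 -0.09253078] seated [ 0.53321799 -0.084017  ]
yaw now 2.49 turn -0.00 shift(after turn) [-0.0631 -0.4575 -0.0011] dist 0.462
0.12584356340828828
```

View pics/w17.png

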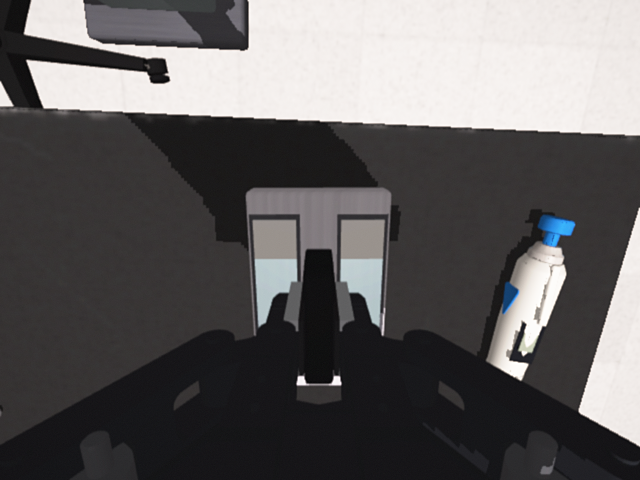

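Call:
{"name": "play_rows", "arguments": {
  "commands": [
    [-0.002,-0.015,0,0],
    [-0.0045,-0.0325,0,0],
    [-0.0045,-0.0325,0,0],
    [-0.0045,-0.0325,0,0],
    [-0.0045,-0.0325,0,0],
    [-0.0045,-0.0325,0,0],
    [-0.0045,-0.0325,0,0],
    [-0.0045,-0.0325,0,0],
    [-0.0045,-0.0325,0,0],
    [-0.0045,-0.0325,0,0],
    [-0.0045,-0.0325,0,0],
    [-0.0045,-0.0325,0,0],
    [-0.0045,-0.0325,0,0],
    [-0.0045,-0.0325,0,0],
    [-0.0026,-0.02,0,0],
    [0,0,0,0],
    [0,0,0,0],
    [0,0,0,0]
  ]
}}

```text
t: 40.0
eef_pos: [0.5221, -0.0915, 0.2648]
tool_rot: [-0.001, -0.023, 1.0, 0.0]
contact_force: [0.2, 0.5, -3.5]
gripper_width: 0.127
```

```bash
python3 - <<'E'
from h import *
rel([.52158,-.09253,.210],2.49); print(pose()[0]['gripper_width'])
c=snap('wrist','w18')
E
```

```text
yaw now 2.61 turn 0.12 shift(after turn) [ 0.0005 -0.0011  0.0548] dist 0.055
0.12685443942218108
```

View pics/w18.png

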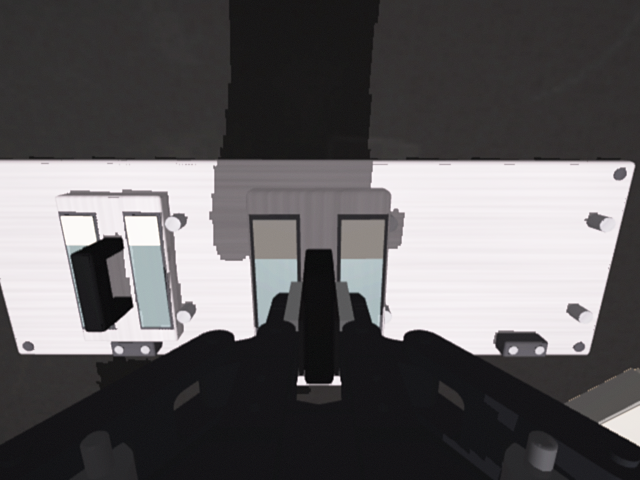

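Call:
{"name": "play_rows", "arguments": {
  "commands": [
    [0.0005,-0.0012,0.015,0.1],
    [0,0,0.02,0],
    [0,0,0.012,0],
    [0,0,0.006,0],
    [0,0,0.002,0],
    [0,0,0,0],
    [0,0,0,0]
  ]
}}

```text
t: 40.75
eef_pos: [0.5225, -0.0933, 0.2107]
tool_rot: [0.001, -0.022, 1.0, -0.0]
contact_force: [-0.8, 0.0, -4.1]
gripper_width: 0.125
```

Call:
{"name": "play_rows", "arguments": {
  "commands": [
    [0,0,0.001,0],
    [0,0,0.0005,0],
    [0,0,0,0],
    [0,0,0,0]
  ]
}}

```text
t: 41.15
eef_pos: [0.5222, -0.0933, 0.2087]
tool_rot: [0.0, -0.022, 1.0, 0.0]
contact_force: [-0.2, 0.4, -4.0]
gripper_width: 0.129
```

Call:
{"name": "play_rows", "arguments": {
  "commands": [
    [0,0,0.001,0],
    [0,0,0,0],
    [0,0,0,0]
  ]
}}

```text
t: 41.45
eef_pos: [0.5222, -0.0933, 0.2075]
tool_rot: [-0.0, -0.022, 1.0, 0.0]
contact_force: [0.1, 0.3, -4.5]
gripper_width: 0.128
```

Call:
{"name": "play_rows", "arguments": {
  "commands": [
    [0,0,0.0006,0],
    [0,0,0,0],
    [0,0,0,0]
  ]
}}

```text
t: 41.75
eef_pos: [0.5222, -0.0933, 0.2072]
tool_rot: [0.0, -0.022, 1.0, 0.0]
contact_force: [-1.7, -0.3, 2.5]
gripper_width: 0.13
```

Call:
{"name": "play_rows", "arguments": {
  "commands": [
    [0,0,0.0004,0],
    [0,0,0,0],
    [0,0,0,0]
  ]
}}

```text
t: 42.05
eef_pos: [0.5222, -0.0934, 0.2072]
tool_rot: [0.0, -0.021, 1.0, 0.0]
contact_force: [-3.4, 0.1, 6.8]
gripper_width: 0.129
```

Contact with the deck. I'll slide it to the dowels.

Call:
{"name": "play_rows", "arguments": {
  "commands": [
    [0,0,-0.0005,0],
    [0,0.002,0,0],
    [0,0.002,0,0],
    [0,0.002,0,0],
    [0,0.001,0,0],
    [0,0.001,0,0],
    [0,0,0,0],
    [0,0,0,0]
  ]
}}

```text
t: 42.85
eef_pos: [0.5221, -0.0852, 0.2072]
tool_rot: [0.0, -0.022, 1.0, 0.0]
contact_force: [1.4, -1.8, 1.8]
gripper_width: 0.128
```

Call:
{"name": "play_rows", "arguments": {
  "commands": [
    [0,0.001,0,0],
    [0,0,0,0],
    [0,0,0,0]
  ]
}}

```text
t: 43.15
eef_pos: [0.5219, -0.0844, 0.2072]
tool_rot: [0.0, -0.022, 1.0, -0.0]
contact_force: [1.2, -2.4, 2.8]
gripper_width: 0.123
```

Call:
{"name": "play_rows", "arguments": {
  "commands": [
    [0,0.001,0,0],
    [0,0,0,0],
    [0,0,0,0]
  ]
}}

```text
t: 43.45
eef_pos: [0.5219, -0.0838, 0.2072]
tool_rot: [0.0, -0.021, 1.0, -0.0]
contact_force: [0.0, -5.5, 3.1]
gripper_width: 0.126
```

Call:
{"name": "play_rows", "arguments": {
  "commands": [
    [0,0.001,0,0],
    [0,0,0,0],
    [0,0,0,0]
  ]
}}

```text
t: 43.75
eef_pos: [0.5218, -0.0835, 0.2073]
tool_rot: [0.0, -0.021, 1.0, -0.001]
contact_force: [1.9, -6.7, 3.9]
gripper_width: 0.127
```

Call:
{"name": "play_rows", "arguments": {
  "commands": [
    [0,0.0008,0,0],
    [-0.002,0,0,0],
    [-0.002,0,0,0],
    [-0.002,0,0,0],
    [-0.002,0,0,0],
    [0,0,0,0],
    [0,0,0,0]
  ]
}}

```text
t: 44.45
eef_pos: [0.5247, -0.0836, 0.2071]
tool_rot: [-0.007, -0.02, 1.0, -0.001]
contact_force: [-20.8, -7.7, 29.1]
gripper_width: 0.127
```

Call:
{"name": "play_rows", "arguments": {
  "commands": [
    [-0.001,0,0,0],
    [-0.001,0,0,0],
    [-0.001,0,0,0],
    [0,0,0,0],
    [0,0,0,0]
  ]
}}

```text
t: 44.95
eef_pos: [0.5273, -0.0834, 0.2071]
tool_rot: [-0.007, -0.02, 1.0, -0.001]
contact_force: [-22.3, -8.4, 29.4]
gripper_width: 0.126
```

Call:
{"name": "play_rows", "arguments": {
  "commands": [
    [-0.001,0,0,0],
    [0,0,0,0],
    [0,0,0,0]
  ]
}}

```text
t: 45.25
eef_pos: [0.5276, -0.0835, 0.2071]
tool_rot: [-0.008, -0.02, 1.0, -0.001]
contact_force: [-25.0, -8.0, 33.5]
gripper_width: 0.122
```

Call:
{"name": "play_rows", "arguments": {
  "commands": [
    [-0.001,0,0,0],
    [0,0,0,0],
    [0,0,0,0]
  ]
}}

```text
t: 45.55
eef_pos: [0.5279, -0.0835, 0.2071]
tool_rot: [-0.009, -0.02, 1.0, -0.0]
contact_force: [-27.3, -8.4, 37.8]
gripper_width: 0.126
```

Call:
{"name": "play_rows", "arguments": {
  "commands": [
    [0.002,0,0,0],
    [0.002,0,-0.0004,0],
    [0,0,-0.0004,0],
    [0,0,0,0],
    [0,0,0,0]
  ]
}}

```text
t: 46.05
eef_pos: [0.5269, -0.0833, 0.2072]
tool_rot: [-0.005, -0.02, 1.0, -0.001]
contact_force: [-12.0, -8.8, 14.1]
gripper_width: 0.128
```

```bash
python3 - <<'E'
from h import *
c=snap('wrist','w19'); cv2.imwrite('pics/w19a.png',cv2.resize(c['frame'][150:390,200:440],None,fx=2.5,fy=2.5,interpolation=cv2.INTER_CUBIC))
E
```

```text
(no output)
```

View pics/w19a.png

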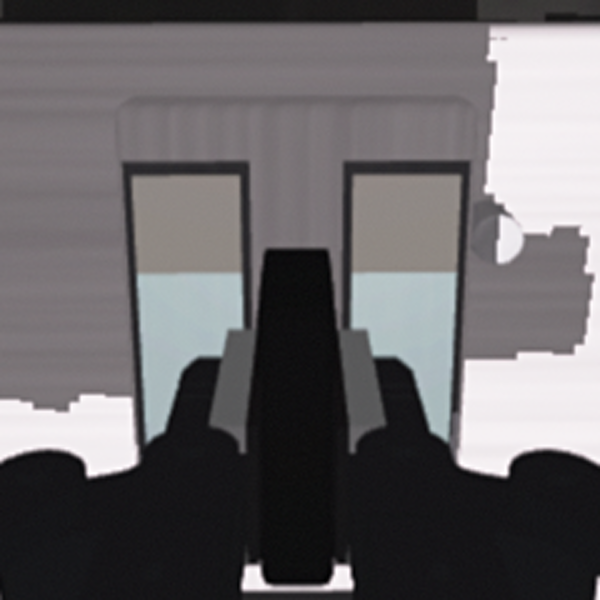

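Call:
{"name": "play_rows", "arguments": {
  "commands": [
    [0,0,-0.0008,0],
    [0,0,0,0],
    [0,0,0,0]
  ]
}}

```text
t: 46.4
eef_pos: [0.5273, -0.0832, 0.2076]
tool_rot: [-0.004, -0.021, 1.0, -0.001]
contact_force: [-8.5, -9.1, 6.2]
gripper_width: 0.127
```

Call:
{"name": "play_rows", "arguments": {
  "commands": [
    [-0.001,0,-0.0004,0],
    [-0.001,0,0,0],
    [0,0,0,0],
    [0,0,0,0]
  ]
}}

```text
t: 46.8
eef_pos: [0.5295, -0.0831, 0.2077]
tool_rot: [-0.004, -0.021, 1.0, -0.001]
contact_force: [-6.4, -9.7, 3.3]
gripper_width: 0.124
```

Call:
{"name": "play_rows", "arguments": {
  "commands": [
    [-0.001,0,0,0],
    [-0.001,0,0,0],
    [0,0,0,0],
    [0,0,0,0]
  ]
}}

```text
t: 47.2
eef_pos: [0.5314, -0.0829, 0.2077]
tool_rot: [-0.004, -0.021, 1.0, -0.001]
contact_force: [-7.6, -8.9, 3.3]
gripper_width: 0.128
```

Now it slides freely, 2 mm per call at about 7 N.

Call:
{"name": "play_rows", "arguments": {
  "commands": [
    [-0.001,0,0,0],
    [0,0,0,0],
    [0,0,0,0]
  ]
}}

```text
t: 47.5
eef_pos: [0.5324, -0.0829, 0.2077]
tool_rot: [-0.004, -0.021, 1.0, -0.001]
contact_force: [-6.9, -9.1, 2.9]
gripper_width: 0.124
```

Call:
{"name": "play_rows", "arguments": {
  "commands": [
    [-0.001,0,0,0],
    [0,0,0,0],
    [0,0,0,0]
  ]
}}

```text
t: 47.8
eef_pos: [0.5334, -0.0829, 0.2077]
tool_rot: [-0.004, -0.021, 1.0, -0.001]
contact_force: [-7.9, -9.3, 2.7]
gripper_width: 0.127
```

Call:
{"name": "play_rows", "arguments": {
  "commands": [
    [-0.001,0,0,0],
    [0,0,0,0],
    [0,0,0,0]
  ]
}}

```text
t: 48.1
eef_pos: [0.5343, -0.0829, 0.2077]
tool_rot: [-0.005, -0.021, 1.0, -0.001]
contact_force: [-7.4, -8.8, 3.4]
gripper_width: 0.128
```

Call:
{"name": "play_rows", "arguments": {
  "commands": [
    [-0.001,0,0,0],
    [0,0,0,0],
    [0,0,0,0]
  ]
}}

```text
t: 48.4
eef_pos: [0.5346, -0.0829, 0.2077]
tool_rot: [-0.006, -0.021, 1.0, -0.001]
contact_force: [-11.5, -8.4, 6.4]
gripper_width: 0.128
```

Call:
{"name": "play_rows", "arguments": {
  "commands": [
    [-0.001,0.0003,0,0],
    [0,0,0,0],
    [0,0,0,0]
  ]
}}

```text
t: 48.7
eef_pos: [0.5349, -0.0828, 0.2077]
tool_rot: [-0.006, -0.02, 1.0, -0.001]
contact_force: [-13.1, -8.8, 9.0]
gripper_width: 0.128
```

Call:
{"name": "play_rows", "arguments": {
  "commands": [
    [-0.001,0,0,0],
    [0,0,0,0],
    [0,0,0,0]
  ]
}}

```text
t: 49.0
eef_pos: [0.5352, -0.0829, 0.2076]
tool_rot: [-0.007, -0.02, 1.0, -0.001]
contact_force: [-15.8, -10.1, 12.9]
gripper_width: 0.125
```

Call:
{"name": "play_rows", "arguments": {
  "commands": [
    [0,0,0,0],
    [0,0,0,0],
    [0,0,0,0],
    [0,0,0,0],
    [0,0,0,0],
    [0,0,0,0]
  ],
  "claw": 0.04
}}

```text
t: 49.6
eef_pos: [0.5408, -0.0802, 0.2091]
tool_rot: [0.0, -0.022, 1.0, 0.0]
contact_force: [-0.1, 0.1, -1.1]
gripper_width: 0.472
```

Call:
{"name": "play_rows", "arguments": {
  "commands": [
    [0,0,-0.01,0],
    [0,0,-0.02,0],
    [0,0,-0.03,0],
    [0,0,-0.03,0],
    [0,0,-0.03,0],
    [-0.015,0,-0.03,0],
    [-0.015,0,0,0],
    [0,0,0,0],
    [0,0,0,0],
    [0,0,0,0]
  ],
  "claw": 0.0854
}}

```text
t: 50.6
eef_pos: [0.5697, -0.0792, 0.3585]
tool_rot: [-0.001, -0.021, 1.0, 0.0]
contact_force: [-0.2, 0.2, 0.8]
gripper_width: 1.004
```

```bash
cat >> h.py <<'E'
def seat(c):
    W=cloud(c); D=np.array([.534,-.102]);th=np.radians(2.49);Rm=np.array([[np.cos(th),-np.sin(th)],[np.sin(th),np.cos(th)]])
    for lo,hi in((-.3,-.16),(-.16,-.02),(-.02,.12)):
        Q=W[(W[...,2]>.05)&(W[...,2]<.066)&(W[...,1]<hi)&(W[...,1]>lo)&(W[...,0]<.6)&(W[...,0]>.47)]
        if len(Q)>30: r=cv2.minAreaRect(Q[:,:2].astype(np.float32)); print('deck xy',np.round((np.array(r[0])-D)@Rm,4),np.round(r[1],4),r[2],len(Q))
E
python3 - <<'E'
from h import *
c=snap('wrist','w20'); print(pose()[2]); seat(c); cv2.imwrite('pics/w20a.png',cv2.resize(c['frame'][110:310,120:440],None,fx=2.5,fy=2.5,interpolation=cv2.INTER_CUBIC))
t=snap('top','t20'); seat(t)
E
```

```text
[ 0.56976281 -0.07919121  0.35845933]
deck xy [ 1.000e-04 -1.164e-01] [0.0482 0.0128] 1.887613296508789 1220
deck xy [-0.0004  0.0175] [0.047  0.0116] 2.5130908489227295 939
deck xy [-0.0009 -0.1153] [0.0468 0.0119] 1.3808313608169556 83
```

View pics/w20a.png

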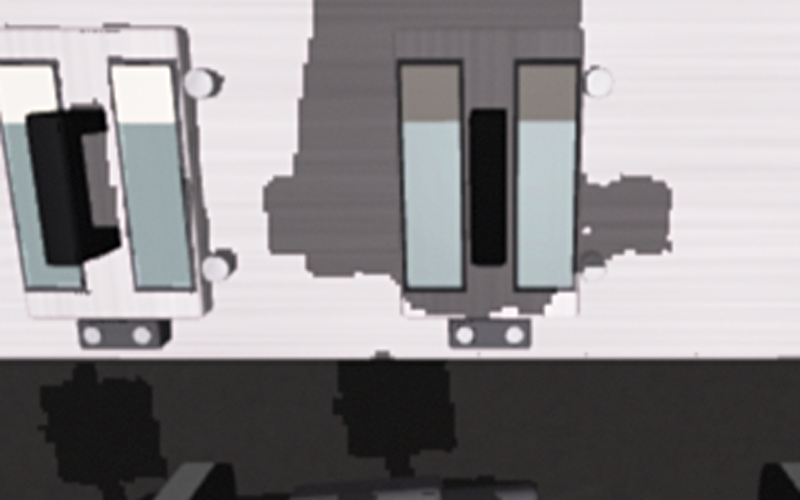

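```bash
python3 - <<'E'
from h import *
a=load('w20')['frame'][110:250,160:220]; b=load('w20')['frame'][110:250,335:395]
z=lambda x:cv2.resize(x,None,fx=4.2,fy=4.2,interpolation=cv2.INTER_CUBIC)
d=load('w18')['frame'][185:355,130:200]
cv2.imwrite('pics/z1.png',np.hstack([z(a),z(b),cv2.resize(d,(242,588),interpolation=cv2.INTER_CUBIC)]))
E
```

```text
(no output)
```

View pics/z1.png

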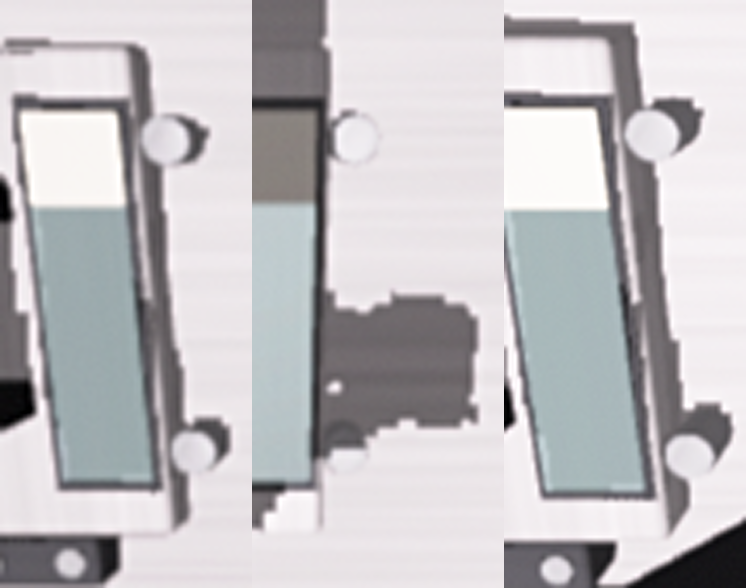

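Call:
{"name": "play_rows", "arguments": {
  "commands": [
    [0,0,0,0],
    [0,0,0,0],
    [0,0,0,0],
    [0,0,0,0],
    [0,0,0,0],
    [0,0,0,0],
    [0,0,0,0],
    [0,0,0,0],
    [0,0,0,0],
    [0,0,0,0]
  ],
  "claw": 0.0
}}

```text
t: 51.7
eef_pos: [0.5706, -0.0791, 0.3591]
tool_rot: [0.0, -0.022, 1.0, 0.0]
contact_force: [-0.4, -0.2, 0.2]
gripper_width: -0.002
```

```bash
python3 - <<'E'
from h import *
c=snap('wrist','w21'); T=np.array(c['T_tool_cam']); d=c['depth']; v,u=np.mgrid[:480,:640]
P=np.stack([(u-c['cx'])/c['fx']*d,(v-c['cy'])/c['fy']*d,d],-1)@T[:3,:3].T+T[:3,3]; P=P[(d>0)&(P[...,2]<.18)]
for z in range(60,180,8):
    q=P[(P[:,2]>z/1e3)&(P[:,2]<(z+8)/1e3)]
    if len(q): print(z,len(q),'x',q[:,0].min().round(3),q[:,0].max().round(3),'y',q[:,1].min().round(3),q[:,1].max().round(3))
seat(c)
W=cloud(c)
E
```

```text
68 4200 x 0.015 0.022 y -0.02 0.019
76 13401 x 0.005 0.022 y -0.062 0.061
84 17323 x -0.002 0.02 y -0.063 0.062
92 12306 x -0.007 0.02 y -0.059 0.057
100 7753 x -0.008 0.019 y -0.052 0.052
108 5608 x -0.008 0.018 y -0.046 0.045
116 5455 x -0.011 0.015 y -0.04 0.038
124 2087 x -0.011 0.016 y -0.033 0.031
132 984 x -0.011 0.014 y -0.018 0.016
140 642 x 0.007 0.013 y -0.014 0.013
148 637 x 0.007 0.013 y -0.014 0.013
156 539 x 0.007 0.013 y -0.014 0.013
164 179 x 0.007 0.013 y -0.013 0.012
deck xy [-0.0002 -0.1168] [0.0473 0.0129] 2.1800835132598877 1214
deck xy [-0.0002  0.0176] [0.0471 0.0116] 2.622551202774048 939
```

View pics/w21.png

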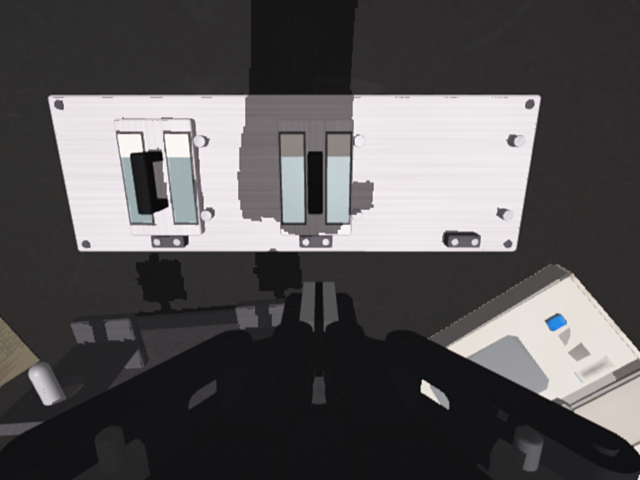

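```bash
cat >> h.py <<'E'
def dk(x,y):
    D=np.array([.534,-.102]);th=np.radians(2.49);Rm=np.array([[np.cos(th),-np.sin(th)],[np.sin(th),np.cos(th)]]); return D+Rm@np.array([x,y])
E
python3 - <<'E'
from h import *
rel([*dk(0,-.0385),.192],2.49)
E
```

```text
yaw now 2.47 turn -0.02 shift(after turn) [ 0.0376 -0.0598  0.1671] dist 0.181
```

Call:
{"name": "play_rows", "arguments": {
  "commands": [
    [0.0188,-0.03,0,0],
    [0.0188,-0.0298,0,0],
    [0,0,0,0],
    [0,0,0.03,0],
    [0,0,0.03,0],
    [0,0,0.03,0],
    [0,0,0.03,0],
    [0,0,0.025,0],
    [0,0,0.015,0],
    [0,0,0.006,0],
    [0,0,0,0],
    [0,0,0,0],
    [0,0,0,0]
  ]
}}

```text
t: 53.05
eef_pos: [0.5362, -0.1406, 0.1943]
tool_rot: [0.001, -0.022, 1.0, -0.0]
contact_force: [-0.1, -0.5, 0.6]
gripper_width: 0.0
```

```bash
python3 - <<'E'
from h import *
rel([*dk(0,.018-.032-.0138),.192],2.49)
c=snap('wrist','w22')
E
```

```text
yaw now 2.47 turn -0.02 shift(after turn) [0.0006 0.0109 0.0023] dist 0.011
```

View pics/w22.png

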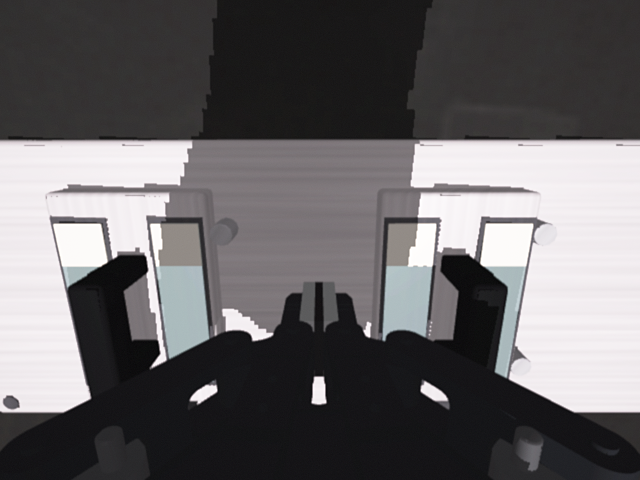

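Call:
{"name": "play_rows", "arguments": {
  "commands": [
    [0,0,0.0015,0],
    [0,0.003,0,0],
    [0,0.003,0,0],
    [0,0.002,0,0],
    [0,0.001,0,0],
    [0,0,0,0],
    [0,0,0,0]
  ]
}}

```text
t: 53.8
eef_pos: [0.5352, -0.1315, 0.1915]
tool_rot: [-0.0, -0.022, 1.0, -0.0]
contact_force: [-0.1, -0.0, 0.8]
gripper_width: -0.003
```

Call:
{"name": "play_rows", "arguments": {
  "commands": [
    [0,0.001,0,0],
    [0,0,0,0],
    [0,0,0,0]
  ]
}}

```text
t: 54.1
eef_pos: [0.5352, -0.1305, 0.1916]
tool_rot: [-0.0, -0.022, 1.0, 0.0]
contact_force: [0.4, 0.5, -0.6]
gripper_width: 0.001
```

Call:
{"name": "play_rows", "arguments": {
  "commands": [
    [0,0.001,0,0],
    [0,0,0,0],
    [0,0,0,0]
  ]
}}

```text
t: 54.4
eef_pos: [0.5352, -0.1294, 0.1916]
tool_rot: [0.0, -0.022, 1.0, 0.0]
contact_force: [0.2, -0.1, 0.1]
gripper_width: -0.004
```

Call:
{"name": "play_rows", "arguments": {
  "commands": [
    [0,0.001,0,0],
    [0,0,0,0],
    [0,0,0,0]
  ]
}}

```text
t: 54.7
eef_pos: [0.5352, -0.1284, 0.1916]
tool_rot: [0.0, -0.022, 1.0, 0.0]
contact_force: [0.0, 0.4, -0.0]
gripper_width: -0.001
```

Call:
{"name": "play_rows", "arguments": {
  "commands": [
    [0,0.001,0,0],
    [0,0,0,0],
    [0,0,0,0]
  ]
}}

```text
t: 55.0
eef_pos: [0.5351, -0.1276, 0.1916]
tool_rot: [0.0, -0.022, 1.0, -0.0]
contact_force: [-0.8, -0.1, -0.6]
gripper_width: -0.003
```

Call:
{"name": "play_rows", "arguments": {
  "commands": [
    [0,0.001,0,0],
    [0,0,0,0],
    [0,0,0,0]
  ]
}}

```text
t: 55.3
eef_pos: [0.535, -0.1271, 0.1916]
tool_rot: [0.0, -0.021, 1.0, -0.0]
contact_force: [0.6, -4.2, -0.6]
gripper_width: 0.002
```

Call:
{"name": "play_rows", "arguments": {
  "commands": [
    [0,0.001,0,0],
    [0,0,0,0],
    [0,0,0,0]
  ]
}}

```text
t: 55.6
eef_pos: [0.5349, -0.1268, 0.1917]
tool_rot: [0.0, -0.021, 1.0, -0.001]
contact_force: [-0.3, -5.7, -0.4]
gripper_width: -0.002
```

Call:
{"name": "play_rows", "arguments": {
  "commands": [
    [0,0.001,0,0],
    [0,0,0,0],
    [0,0,0,0]
  ]
}}

```text
t: 55.9
eef_pos: [0.5349, -0.1265, 0.1918]
tool_rot: [0.0, -0.021, 1.0, -0.001]
contact_force: [0.4, -8.1, -1.2]
gripper_width: 0.001
```

Call:
{"name": "play_rows", "arguments": {
  "commands": [
    [0,0.0015,0,0],
    [0,0,0,0],
    [0,0,0,0]
  ]
}}

```text
t: 56.2
eef_pos: [0.5348, -0.1261, 0.1919]
tool_rot: [0.001, -0.02, 1.0, -0.002]
contact_force: [0.1, -11.8, -0.2]
gripper_width: 0.001
```

Call:
{"name": "play_rows", "arguments": {
  "commands": [
    [0,-0.007,0,0],
    [0,-0.01,0,0],
    [0,0,-0.02,0],
    [0,0,-0.03,0],
    [0,0,-0.03,0],
    [0.03,0,0,0],
    [0.03,0.018,0,0],
    [0.014,0.02,0,0],
    [0,0.02,0,0],
    [0,0,0,0],
    [0,0,0,0],
    [0,0,0,0]
  ]
}}

```text
t: 57.4
eef_pos: [0.4595, -0.0859, 0.2717]
tool_rot: [0.0, -0.021, 1.0, -0.0]
contact_force: [-0.3, 0.8, 1.1]
gripper_width: -0.004
```

```bash
python3 - <<'E'
from h import *
rel([*dk(-.074,.018),.192],2.49)
seat(snap('wrist','w23'))
E
```

```text
yaw now 2.43 turn -0.06 shift(after turn) [ 0.0003 -0.0013  0.0797] dist 0.080
deck xy [-0.0075 -0.1166] [0.0346 0.0132] 1.3614035844802856 1299
deck xy [0.0063 0.0186] [0.0202 0.0082] 1.66274893283844 317
```

View pics/w23.png

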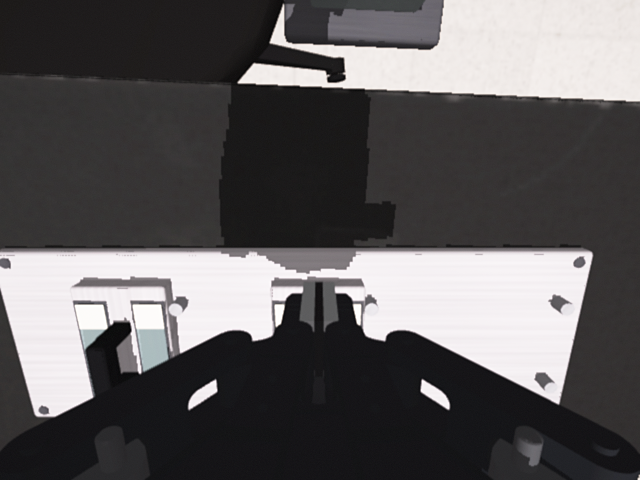

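Call:
{"name": "play_rows", "arguments": {
  "commands": [
    [0,-0.001,0.02,0],
    [0,0,0.025,0],
    [0,0,0.02,0],
    [0,0,0.01,0],
    [0,0,0.0035,0],
    [0,0,0,0],
    [-0.003,0,0,0],
    [-0.003,0,0,0],
    [-0.002,0,0,0],
    [0,0,0,0],
    [0,0,0,0]
  ]
}}

```text
t: 58.55
eef_pos: [0.4673, -0.0858, 0.1933]
tool_rot: [0.0, -0.022, 1.0, 0.0]
contact_force: [0.2, -0.4, 0.3]
gripper_width: 0.001
```

Call:
{"name": "play_rows", "arguments": {
  "commands": [
    [-0.0015,0,0,0],
    [0,0,0,0],
    [0,0,0,0]
  ]
}}

```text
t: 58.85
eef_pos: [0.4687, -0.0858, 0.1931]
tool_rot: [-0.0, -0.022, 1.0, 0.0]
contact_force: [-0.5, 0.5, 0.4]
gripper_width: -0.001
```

Call:
{"name": "play_rows", "arguments": {
  "commands": [
    [-0.0015,0,0,0],
    [0,0,0,0],
    [0,0,0,0]
  ]
}}

```text
t: 59.15
eef_pos: [0.4703, -0.0857, 0.1931]
tool_rot: [-0.0, -0.022, 1.0, 0.0]
contact_force: [0.4, 0.2, 0.8]
gripper_width: -0.002
```

Call:
{"name": "play_rows", "arguments": {
  "commands": [
    [-0.0015,0,0,0],
    [0,0,0,0],
    [0,0,0,0]
  ]
}}

```text
t: 59.45
eef_pos: [0.4718, -0.0857, 0.1931]
tool_rot: [0.0, -0.022, 1.0, 0.0]
contact_force: [1.5, 0.4, 0.5]
gripper_width: 0.002
```

Call:
{"name": "play_rows", "arguments": {
  "commands": [
    [-0.0015,0,0,0],
    [0,0,0,0],
    [0,0,0,0]
  ]
}}

```text
t: 59.75
eef_pos: [0.4732, -0.0856, 0.1931]
tool_rot: [0.0, -0.022, 1.0, 0.0]
contact_force: [0.0, 0.9, 0.3]
gripper_width: 0.0
```

Call:
{"name": "play_rows", "arguments": {
  "commands": [
    [-0.001,0,0,0],
    [0,0,0,0],
    [0,0,0,0]
  ]
}}

```text
t: 60.05
eef_pos: [0.4738, -0.0856, 0.193]
tool_rot: [-0.001, -0.021, 1.0, 0.0]
contact_force: [-1.8, 0.6, 1.0]
gripper_width: 0.001
```

Call:
{"name": "play_rows", "arguments": {
  "commands": [
    [-0.001,0,0,0],
    [0,0,0,0],
    [0,0,0,0]
  ]
}}

```text
t: 60.35
eef_pos: [0.4742, -0.0856, 0.1928]
tool_rot: [-0.001, -0.021, 1.0, 0.0]
contact_force: [-4.4, -0.0, 3.3]
gripper_width: 0.004
```

Call:
{"name": "play_rows", "arguments": {
  "commands": [
    [-0.001,0,0,0],
    [0,0,0,0],
    [0,0,0,0]
  ]
}}

```text
t: 60.65
eef_pos: [0.4745, -0.0856, 0.1927]
tool_rot: [-0.002, -0.021, 1.0, 0.0]
contact_force: [-7.2, -0.3, 5.3]
gripper_width: -0.0
```

Call:
{"name": "play_rows", "arguments": {
  "commands": [
    [-0.001,0,0,0],
    [0,0,0,0],
    [0,0,0,0]
  ]
}}

```text
t: 60.95
eef_pos: [0.4749, -0.0856, 0.1925]
tool_rot: [-0.003, -0.021, 1.0, 0.0]
contact_force: [-8.3, 0.5, 7.1]
gripper_width: -0.001
```

Call:
{"name": "play_rows", "arguments": {
  "commands": [
    [-0.001,0,0,0],
    [0,0,0,0],
    [0,0,0,0]
  ]
}}

```text
t: 61.25
eef_pos: [0.4752, -0.0856, 0.1924]
tool_rot: [-0.004, -0.021, 1.0, 0.0]
contact_force: [-10.5, -0.4, 8.5]
gripper_width: -0.001
```

Call:
{"name": "play_rows", "arguments": {
  "commands": [
    [0.008,0,0,0],
    [0.012,0,0,0],
    [0,0,-0.02,0],
    [0,0,-0.03,0],
    [0,0,-0.03,0],
    [0,-0.03,0,0],
    [0,-0.035,0,0],
    [0,-0.035,0,0],
    [0,-0.035,0,0],
    [0,0,0,0],
    [0,0,0,0],
    [0,0,0,0]
  ]
}}

```text
t: 62.45
eef_pos: [0.464, -0.2199, 0.273]
tool_rot: [0.0, -0.022, 1.0, 0.0]
contact_force: [-0.1, 0.0, -0.5]
gripper_width: -0.0
```

```bash
python3 - <<'E'
from h import *
rel([*dk(-.074,-.117),.192],2.49)
rel([*dk(0,-.117-.057),.192],2.49)
E
```

```text
yaw now 2.55 turn 0.06 shift(after turn) [-0.001  -0.0023  0.081 ] dist 0.081
yaw now 2.55 turn 0.06 shift(after turn) [-0.075  -0.0593  0.0809] dist 0.125
```

Call:
{"name": "play_rows", "arguments": {
  "commands": [
    [0,-0.03,0,0],
    [0,-0.0293,0,0],
    [-0.025,0,0,0],
    [-0.025,0,0,0],
    [-0.025,0,0,0],
    [0,0,0,0],
    [0,0,0.025,0],
    [0,0,0.025,0],
    [0,0,0.018,0],
    [0,0,0.01,0],
    [0,0,0.002,0],
    [0,0,0,0],
    [0,0.004,0,0],
    [0,0.004,0,0],
    [0,0,0,0],
    [0,0,0,0]
  ]
}}

```text
t: 64.05
eef_pos: [0.5414, -0.2689, 0.1935]
tool_rot: [0.0, -0.022, 1.0, -0.0]
contact_force: [0.1, -1.0, -0.1]
gripper_width: 0.006
```

Call:
{"name": "play_rows", "arguments": {
  "commands": [
    [0,0.0015,0,0],
    [0,0,0,0],
    [0,0,0,0]
  ]
}}

```text
t: 64.35
eef_pos: [0.5411, -0.2677, 0.1931]
tool_rot: [-0.0, -0.022, 1.0, -0.0]
contact_force: [-0.1, -0.2, -0.2]
gripper_width: 0.0
```

Call:
{"name": "play_rows", "arguments": {
  "commands": [
    [0,0.0015,0,0],
    [0,0,0,0],
    [0,0,0,0]
  ]
}}

```text
t: 64.65
eef_pos: [0.5411, -0.2661, 0.1931]
tool_rot: [-0.0, -0.022, 1.0, 0.0]
contact_force: [0.5, -0.5, 0.4]
gripper_width: 0.001
```

Call:
{"name": "play_rows", "arguments": {
  "commands": [
    [0,0.0015,0,0],
    [0,0,0,0],
    [0,0,0,0]
  ]
}}

```text
t: 64.95
eef_pos: [0.541, -0.2645, 0.1931]
tool_rot: [-0.0, -0.022, 1.0, 0.0]
contact_force: [-0.1, 0.2, 0.5]
gripper_width: -0.0
```

Call:
{"name": "play_rows", "arguments": {
  "commands": [
    [0,0.0015,0,0],
    [0,0,0,0],
    [0,0,0,0]
  ]
}}

```text
t: 65.25
eef_pos: [0.5409, -0.2631, 0.1931]
tool_rot: [-0.0, -0.022, 1.0, 0.0]
contact_force: [0.1, -0.2, 0.8]
gripper_width: -0.003
```

Call:
{"name": "play_rows", "arguments": {
  "commands": [
    [0,0.0015,0,0],
    [0,0,0,0],
    [0,0,0,0]
  ]
}}

```text
t: 65.55
eef_pos: [0.5409, -0.2616, 0.1931]
tool_rot: [0.0, -0.022, 1.0, 0.0]
contact_force: [0.7, -0.6, 0.1]
gripper_width: -0.002
```

Call:
{"name": "play_rows", "arguments": {
  "commands": [
    [0,0.0015,0,0],
    [0,0,0,0],
    [0,0,0,0]
  ]
}}

```text
t: 65.85
eef_pos: [0.5408, -0.2601, 0.1931]
tool_rot: [0.0, -0.022, 1.0, 0.0]
contact_force: [-0.5, 0.1, -0.3]
gripper_width: -0.003
```

Call:
{"name": "play_rows", "arguments": {
  "commands": [
    [0,0.0015,0,0],
    [0,0,0,0],
    [0,0,0,0]
  ]
}}

```text
t: 66.15
eef_pos: [0.5407, -0.2586, 0.1931]
tool_rot: [-0.0, -0.022, 1.0, 0.0]
contact_force: [-0.0, -0.3, -0.0]
gripper_width: -0.002
```

```bash
python3 - <<'E'
from h import *
snap('wrist','w24'); c=snap('scene','s24'); cv2.imwrite('pics/s24a.png',cv2.resize(c['frame'][200:370,270:450],None,fx=4,fy=3.5,interpolation=cv2.INTER_CUBIC))
E
```

```text
(no output)
```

View pics/w24.png

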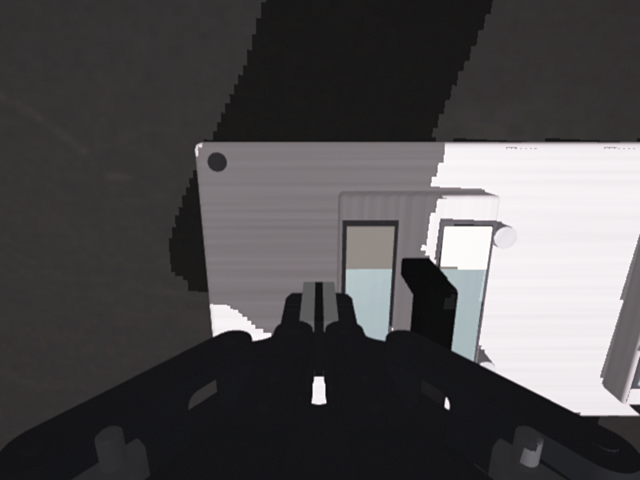

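View pics/s24a.png

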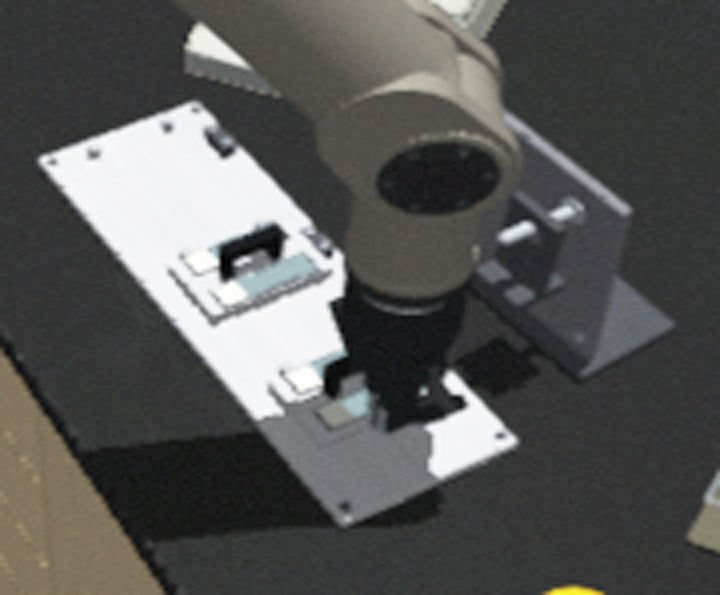

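```bash
python3 - <<'E'
from h import *
D=np.array([.534,-.102]);th=np.radians(2.49);Rm=np.array([[np.cos(th),-np.sin(th)],[np.sin(th),np.cos(th)]])
c=load('w24')
for n,u,v,z in [('edgeTL',339,194,.026),('edgeTR',498,196,.026),('edge mid',341,300,.026),('dowel',505,237,.024)]:
    p=onz(c,u,v,z); print(n,np.round(p,4),np.round((p[:2]-D)@Rm,4))
T=np.array(c['T_tool_cam']); d=c['depth']; v,u=np.mgrid[:480,:640]
P=np.stack([(u-c['cx'])/c['fx']*d,(v-c['cy'])/c['fy']*d,d],-1)@T[:3,:3].T+T[:3,3]
for r in (284,288,292,296,300,310): 
    k=[(uu,P[r,uu].round(3).tolist()) for uu in (280,290,300,306,318,332,338,345,352)]; print(r,k)
f=c['frame'][180:360,260:520]; cv2.imwrite('pics/w24a.png',cv2.resize(f,None,fx=3,fy=3,interpolation=cv2.INTER_CUBIC))
E
```

```text
edgeTL [ 0.4906 -0.2533  0.026 ] [-0.0499 -0.1493]
edgeTR [ 0.4887 -0.1905  0.026 ] [-0.0491 -0.0864]
edge mid [ 0.5363 -0.2497  0.026 ] [-0.0041 -0.1477]
dowel [ 0.5058 -0.1834  0.024 ] [-0.0317 -0.0801]
284 [(280, [0.006, -0.019, 0.181]), (290, [0.006, -0.014, 0.18]), (300, [0.006, -0.009, 0.18]), (306, [0.012, -0.006, 0.167]), (318, [0.012, -0.001, 0.167]), (332, [0.012, 0.005, 0.167]), (338, [0.011, 0.008, 0.169]), (345, [0.012, 0.01, 0.166]), (352, [0.012, 0.013, 0.165])]
288 [(280, [0.004, -0.019, 0.18]), (290, [0.004, -0.014, 0.18]), (300, [0.004, -0.009, 0.18]), (306, [0.012, -0.006, 0.161]), (318, [0.012, -0.001, 0.162]), (332, [0.012, 0.005, 0.162]), (338, [0.009, 0.008, 0.168]), (345, [0.01, 0.011, 0.167]), (352, [0.011, 0.013, 0.165])]
292 [(280, [0.002, -0.019, 0.18]), (290, [0.002, -0.014, 0.18]), (300, [0.001, -0.009, 0.181]), (306, [0.012, -0.006, 0.158]), (318, [0.012, -0.001, 0.158]), (332, [0.012, 0.005, 0.157]), (338, [0.008, 0.008, 0.167]), (345, [0.008, 0.011, 0.166]), (352, [0.008, 0.014, 0.166])]
296 [(280, [-0.0, -0.019, 0.18]), (290, [0.008, -0.013, 0.163]), (300, [0.009, -0.008, 0.162]), (306, [0.012, -0.006, 0.154]), (318, [0.012, -0.001, 0.154]), (332, [0.012, 0.005, 0.153]), (338, [0.009, 0.007, 0.161]), (345, [0.008, 0.01, 0.163]), (352, [0.007, 0.013, 0.165])]
300 [(280, [-0.003, -0.019, 0.181]), (290, [0.008, -0.012, 0.159]), (300, [0.008, -0.008, 0.16]), (306, [0.011, -0.005, 0.152]), (318, [0.012, -0.001, 0.15]), (332, [0.011, 0.004, 0.152]), (338, [0.008, 0.007, 0.158]), (345, [0.008, 0.01, 0.158]), (352, [0.008, 0.013, 0.159])]
310 [(280, [-0.008, -0.019, 0.18]), (290, [0.007, -0.012, 0.152]), (300, [0.008, -0.008, 0.151]), (306, [0.013, -0.005, 0.141]), (318, [0.012, -0.001, 0.143]), (332, [0.012, 0.004, 0.142]), (338, [0.008, 0.007, 0.151]), (345, [0.008, 0.009, 0.15]), (352, [0.008, 0.012, 0.15])]
```

View pics/w24a.png

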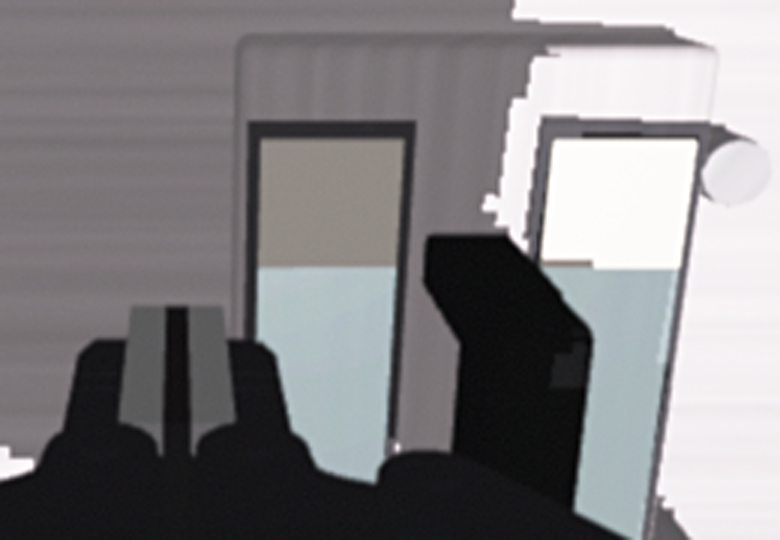

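The fingers' wide backs are just above the plate top at this height, so they pass over it. I'll back off, go 2.5 mm lower and push again.

Call:
{"name": "play_rows", "arguments": {
  "commands": [
    [0,-0.004,0,0],
    [0,-0.004,0,0],
    [0,0,0.0025,0],
    [0,0,0,0],
    [0,0.0025,0,0],
    [0,0,0,0],
    [0,0,0,0]
  ]
}}

```text
t: 66.95
eef_pos: [0.5411, -0.2638, 0.1906]
tool_rot: [0.0, -0.022, 1.0, 0.0]
contact_force: [-0.1, -0.1, 0.4]
gripper_width: -0.002
```

Call:
{"name": "play_rows", "arguments": {
  "commands": [
    [0,0.0015,0,0],
    [0,0,0,0],
    [0,0,0,0]
  ]
}}

```text
t: 67.25
eef_pos: [0.5409, -0.2628, 0.1907]
tool_rot: [0.0, -0.022, 1.0, -0.0]
contact_force: [-0.1, -0.5, 0.2]
gripper_width: -0.001
```

Call:
{"name": "play_rows", "arguments": {
  "commands": [
    [0,0.0015,0,0],
    [0,0,0,0],
    [0,0,0,0]
  ]
}}

```text
t: 67.55
eef_pos: [0.5408, -0.2622, 0.1908]
tool_rot: [0.0, -0.021, 1.0, -0.001]
contact_force: [0.7, -4.9, -0.5]
gripper_width: 0.002
```

Call:
{"name": "play_rows", "arguments": {
  "commands": [
    [0,0.0015,0,0],
    [0,0,0,0],
    [0,0,0,0]
  ]
}}

```text
t: 67.85
eef_pos: [0.5407, -0.2617, 0.191]
tool_rot: [0.001, -0.021, 1.0, -0.001]
contact_force: [0.5, -7.7, -1.6]
gripper_width: -0.0
```

Contact came exactly at the predicted -0.2625. I'll push to about 11 N, then probe the end.

Call:
{"name": "play_rows", "arguments": {
  "commands": [
    [0,0.0015,0,0],
    [0,0,0,0],
    [0,0,0,0]
  ]
}}

```text
t: 68.15
eef_pos: [0.5405, -0.2613, 0.1913]
tool_rot: [0.001, -0.02, 1.0, -0.002]
contact_force: [0.4, -10.7, 0.3]
gripper_width: -0.001
```

Call:
{"name": "play_rows", "arguments": {
  "commands": [
    [0,-0.008,0,0],
    [0,-0.01,0,0],
    [0,0,-0.02,0],
    [0,0,-0.03,0],
    [0,0,-0.03,0],
    [0.025,0,0,0],
    [0.025,0,0,0],
    [0.025,0.02,0,0],
    [0,0.02,0,0],
    [0,0.016,0,0],
    [0,0,0,0],
    [0,0,0,0],
    [0,0,0,0]
  ]
}}

```text
t: 69.45
eef_pos: [0.4643, -0.2243, 0.2706]
tool_rot: [0.0, -0.021, 1.0, -0.0]
contact_force: [1.2, -0.4, -0.0]
gripper_width: 0.004
```

```bash
python3 - <<'E'
from h import *
rel([*dk(-.072,-.117),.1915],2.49)
E
```

```text
yaw now 2.43 turn -0.06 shift(after turn) [-0.003   0.0022  0.0791] dist 0.079
```

Call:
{"name": "play_rows", "arguments": {
  "commands": [
    [0,0.002,0.02,0],
    [0,0,0.025,0],
    [0,0,0.02,0],
    [0,0,0.01,0],
    [0,0,0.004,0],
    [0,0,0,0],
    [-0.004,0,0,0],
    [-0.004,0,0,0],
    [-0.003,0,0,0],
    [0,0,0,0],
    [0,0,0,0]
  ]
}}

```text
t: 70.55
eef_pos: [0.4752, -0.2209, 0.1918]
tool_rot: [0.0, -0.022, 1.0, -0.0]
contact_force: [-0.0, -1.5, -0.1]
gripper_width: 0.0
```

Call:
{"name": "play_rows", "arguments": {
  "commands": [
    [-0.0015,0,0,0],
    [0,0,0,0],
    [0,0,0,0]
  ]
}}

```text
t: 70.85
eef_pos: [0.4765, -0.2209, 0.1916]
tool_rot: [-0.0, -0.022, 1.0, 0.0]
contact_force: [0.1, 0.1, -0.7]
gripper_width: 0.002
```

Call:
{"name": "play_rows", "arguments": {
  "commands": [
    [-0.0015,0,0,0],
    [0,0,0,0],
    [0,0,0,0]
  ]
}}

```text
t: 71.15
eef_pos: [0.4781, -0.2208, 0.1916]
tool_rot: [-0.0, -0.022, 1.0, 0.0]
contact_force: [0.2, -0.1, -0.7]
gripper_width: -0.001
```

Call:
{"name": "play_rows", "arguments": {
  "commands": [
    [-0.0015,0,0,0],
    [0,0,0,0],
    [0,0,0,0]
  ]
}}

```text
t: 71.45
eef_pos: [0.4795, -0.2208, 0.1915]
tool_rot: [-0.0, -0.022, 1.0, 0.0]
contact_force: [0.0, -0.3, -0.1]
gripper_width: 0.006
```

Call:
{"name": "play_rows", "arguments": {
  "commands": [
    [-0.0015,0,0,0],
    [0,0,0,0],
    [0,0,0,0]
  ]
}}

```text
t: 71.75
eef_pos: [0.48, -0.2208, 0.1914]
tool_rot: [-0.001, -0.021, 1.0, 0.0]
contact_force: [-5.1, 0.0, 3.4]
gripper_width: 0.005
```

Call:
{"name": "play_rows", "arguments": {
  "commands": [
    [-0.0015,0,0,0],
    [0,0,0,0],
    [0,0,0,0]
  ]
}}

```text
t: 72.05
eef_pos: [0.4805, -0.2208, 0.1911]
tool_rot: [-0.003, -0.021, 1.0, 0.001]
contact_force: [-8.4, -0.8, 5.8]
gripper_width: 0.0
```

Call:
{"name": "play_rows", "arguments": {
  "commands": [
    [-0.0012,0,0,0],
    [0,0,0,0],
    [0,0,0,0]
  ]
}}

```text
t: 72.35
eef_pos: [0.4808, -0.2209, 0.191]
tool_rot: [-0.004, -0.021, 1.0, 0.001]
contact_force: [-10.8, -0.5, 8.1]
gripper_width: -0.001
```

Call:
{"name": "play_rows", "arguments": {
  "commands": [
    [0.01,0,0,0],
    [0.014,0,0,0],
    [0,0,-0.02,0],
    [0,0,-0.03,0],
    [0,0,-0.04,0],
    [0,0,-0.04,0],
    [0,0,-0.04,0],
    [0,0.035,0,0],
    [0,0.035,0,0],
    [-0.02,0,0,0],
    [-0.03,0,0,0],
    [-0.03,0,0,0],
    [-0.02,0,0,0],
    [0,0,0,0],
    [0,0,0,0],
    [0,0,0,0]
  ],
  "claw": 0.0854
}}

```text
t: 73.95
eef_pos: [0.5555, -0.1477, 0.3614]
tool_rot: [-0.0, -0.021, 1.0, 0.0]
contact_force: [-0.4, 0.1, 0.3]
gripper_width: 1.003
```

```bash
python3 - <<'E'
from h import *
c=snap('wrist','w25'); seat(c); print(pose()[2]); t=snap('top','t25')
cv2.imwrite('pics/w25a.png',cv2.resize(c['frame'][100:280,60:400],None,fx=2.3,fy=2.3,interpolation=cv2.INTER_CUBIC))
E
```

```text
deck xy [ 1.00e-04 -1.17e-01] [0.0481 0.0125] 2.975132465362549 994
deck xy [0.0001 0.0178] [0.048  0.0124] 2.4871633052825928 993
[ 0.55553075 -0.14771807  0.36155335]
```

View pics/w25.png

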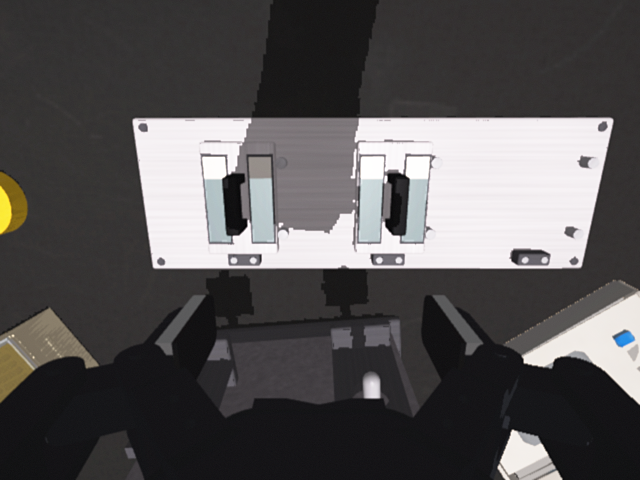

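View pics/t25.png

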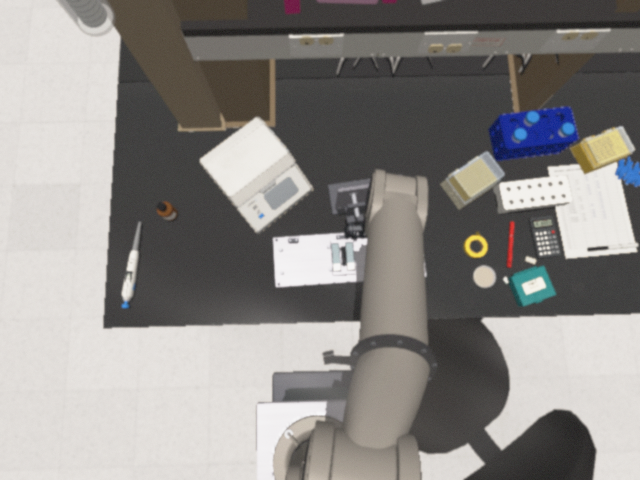

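Call:
{"name": "play_rows", "arguments": {
  "commands": [
    [0,0,-0.03,0],
    [0,0.03,-0.03,0],
    [0,0.045,0,0],
    [0,0.045,0,0],
    [0,0.045,0,0],
    [0,0.045,0,0],
    [0,0.045,0,0],
    [0,0.045,0,0],
    [0,0,0,0],
    [0,0,0,0],
    [0,0,0,0]
  ]
}}

```text
t: 75.15
eef_pos: [0.5437, 0.1507, 0.4216]
tool_rot: [0.0, -0.021, 1.0, -0.0]
contact_force: [-0.5, -0.3, -0.5]
gripper_width: 1.0
```

```bash
python3 - <<'E'
from h import *
c=snap('scene','s26'); cv2.imwrite('pics/s26a.png',cv2.resize(c['frame'][190:350,270:450],None,fx=4,fy=3.7,interpolation=cv2.INTER_CUBIC))
snap('top','t26'); seat(load('t26'))
E
```

```text
deck xy [-0.0013 -0.1156] [0.0473 0.0121] 2.85075044631958 84
deck xy [-0.001   0.0191] [0.0475 0.0123] 2.0827479362487793 78
```

View pics/s26a.png

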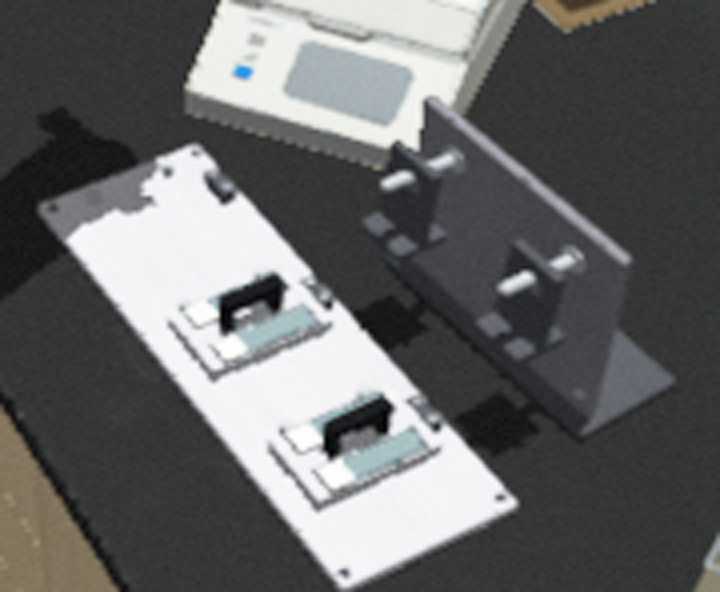

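View pics/t26.png

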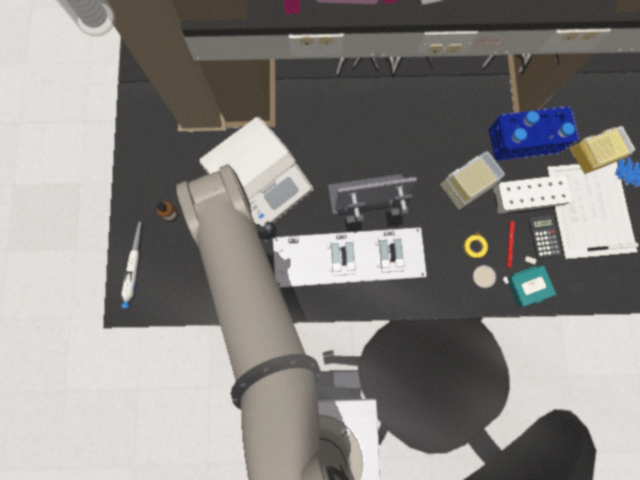

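All in place. The yaw readings of the carrier in nest 1 scatter (2.2 to 3.0°), so I'll take one more look from straight above.

Call:
{"name": "play_rows", "arguments": {
  "commands": [
    [0,-0.04,0,0],
    [0,-0.045,0,0],
    [0,-0.045,0,0],
    [0,-0.045,0,0],
    [0,-0.045,0,0],
    [0,-0.045,0,0],
    [0,-0.045,0,0],
    [0,-0.045,0,0],
    [-0.014,-0.01,0.03,0],
    [0,0,0.034,0],
    [0,0,0,0],
    [0,0,0,0],
    [0,0,0,0]
  ]
}}

```text
t: 76.55
eef_pos: [0.5738, -0.212, 0.3595]
tool_rot: [0.001, -0.021, 1.0, -0.0]
contact_force: [-0.2, -0.2, 0.4]
gripper_width: 0.998
```

```bash
python3 - <<'E'
from h import *
c=snap('wrist','w27'); print(pose()[2]); seat(c)
cv2.imwrite('pics/w27a.png',cv2.resize(c['frame'][110:270,250:400],None,fx=3.7,fy=3.7,interpolation=cv2.INTER_CUBIC))
E
```

```text
[ 0.57384752 -0.21182611  0.35969954]
deck xy [ 0.0002 -0.1172] [0.0481 0.0118] 2.5073421001434326 970
deck xy [-0.0003  0.0174] [0.0471 0.0128] 2.5236525535583496 1176
```

View pics/w27a.png

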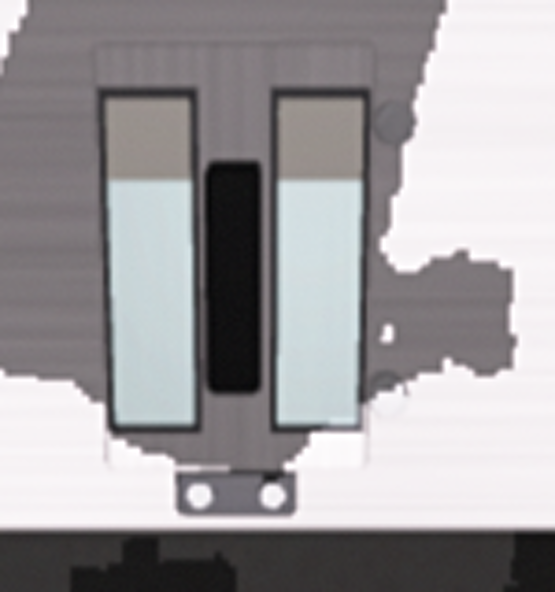

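From straight above both carriers read 2.51° and 2.52° (deck 2.49°), at their nest points. The carrier touches both dowels (390,122 and 385,390) and the stop (235,475), so I'll hand in.

```bash
python3 -c "
from station import bot
print(bot.hand_in())"
```

```text
the job is handed in; nothing more can be done
None
```

The deck is ready and I handed the job in at about 77 s. No verdict was reported.

- **Brackets:** both were lifted off first. The left one hangs by its eye on peg 1 and the right one on peg 2. A clear scene picture taken near the end shows both hanging.
- **Carriers:** only two were on the worktop, and neither was seen to be knocked aside. They are in nests 1 and 2, upright; nest 3 is empty.
- **Seating check:** I pushed each carrier against its dowels and end stop again with closed fingers at 10–12 N, and both stopped firmly. In the last picture both bars were within about 0.6 mm of the nest points I worked out from the pictures, and turned 2.51° and 2.52° against 2.49° for the deck.
- **Tape, dish and bottle:** I did not touch them, and they look unmoved in the final top view.

**Checks that failed or disagreed:**
- While sliding the second carrier, the gripper pressed down up to 38 N at the wrist and the carrier stuck about 5 mm short. I eased the height and it then went home at about 7 N.
- My first check push on the carrier in nest 1 missed because the fingers were slightly too high. It met the carrier where expected once I lowered them.
- Slanted views gave 1.4–3.0° for the nest 1 carrier's turn. The view from straight above after the last push settled it at 2.51°.

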